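Load the autosampler in order and ease its sprung flap shut

ROBOT

A 6-joint arm with a two-finger parallel gripper is mounted at the origin on the work surface. World frame = base frame: x ahead of the robot, y to its left, z up, the work surface at z = 0. Lengths are in mm, angles in rad, forces in N, time in s.
With the tool pointing down it reaches from about 225 to 875 mm from the base axis. Payload 3.4 kg.
Tool frame: the origin (TCP) lies midway between the tips of the shut fingers; the grasp point (between the pads) lies 19 mm behind it (env.tcp_to_grasp is the distance from the TCP to the grasp point, in mm); x points along the fingers, z is the direction in which the jaws open and shut, and the axes are right-handed (so a half turn about x gives the same grasp; the last joint's range is limited). The gripper opens to 85 mm and grips with 20 to 120 N. Pads are 22 mm wide; open, the fingers measure 114 mm over their backs; the gripper's body (76 mm by 85 mm) begins 54 mm behind the grasp point. The pads swing forward as they close: fully open they stand 13 mm farther back than shut.
Start: joints at [1.206, 0.276, 1.505, -0, 1.361, -0.121], TCP at [138.817, 558.029, 194.628] pointing down, gripper open.
Joint ranges: [-2.89, 2.89], [-0.75, 2.08], [0.22, 2.7], [-1.18, 4.32], [0.11, 2.71], [-2.7, 2.7]. Speed limits (rad/s): [2.57, 2.57, 3.14, 3.14, 3.14, 3.14].

INTERFACE

Orientations are given as a 3x3 rotation matrix whose columns are the frame's x, y, z axes.
In Python, from cell import env gives the robot as it stands.
- The arm moves only by the shell command python3 -m inch 'ROWS' [FORCE]. ROWS is JSON, one flat list of numbers, 7 for each row, row after row: the shift along the tool's x, y, z in cm, then the turn, a rotation vector about the tool's x, y, z in degrees, then the finger opening in cm, from 0 to 8.54. In form: [x, y, z, rx, ry, rz, gripper, x, y, z, rx, ry, rz, gripper, ...]. A call has 1 to 12 rows; each row is the pose to reach, as a shift and turn from the pose commanded when the call began, along the tool's axes at that moment; what a row does not reach only later rows make up. A row lasts 1/12 s, in which the tool goes at most 41.7 mm and 7.16 degrees, less where a joint would pass 70% of its speed; a pose out of reach is approached as far as the arm can. A call with a gripper value outside its range is refused whole. The fingers move at their own pace and stop on an object; FORCE is the grip in N (left out, the last holds). Time passes only in rows, so rows that repeat a pose let the fingers close. It gives the time, the measured TCP pose, the force and the opening at its end, in the units of the state.
- env.observe(): the state, without advancing time (a new reading comes with each control period).
- env.read_camera(name): name is "scene" or "side" or "wrist"; returns (picture, depth): 480x640x3 uint8, red, green, blue; 480x640 float32, mm along the optical axis (not along the pixel's ray), 0 where there is no reading.
- env.get_calibration(name): a dict with "mtx" (3x3 intrinsics, pixels), "eye" and "attitude" of the camera in the world; the wrist camera has in their place "tool_from_camera" (4x4, takes a point from camera to tool coordinates, whose origin is the TCP and whose axes are the tool frame's). Camera axes: x right, y up, looking along -z (the intrinsics and any distortion apply to the point x, -y, -z); pixel columns grow to the right and rows downward; lengths in mm; the calibration is good to about 2 mm. A picture is of the moment at which its call begins: read the wrist's pose just before it. get_calibration takes no time and is no camera call.
- env.hand_in(): hands the job in, once; it reports no verdict.
Trained networks look in the newest picture that a camera, given by its name, has taken for a name from the list of things; names that differ only in an ending like _2 or _b are one class to them, and where a whole thing is asked for, a point or a joint stands for the part that bears it (a point fixed in the world has none). Each returns a list of dicts, best first, with "conf" (0 to 1); they miss things now and then, are a little off and sometimes report something else, mostly with a low value. They report only what shows in the picture. A call takes as long as a camera call. They do not tell look-alikes from the thing itself.
- env.boxes_of(camera, target): "bbox" ([left, top, right, bottom] in pixels, round what is visible of it).
The state is a dict: "clock": time; "qpos": joint angles; "qd": joint speeds; "joint_torque": joint torques, N m; "tcp_pos": TCP position; "eef_rot": TCP orientation; "contact_force": force on the tool from outside, world axes, zero at the start; "torque": the same for the moment, N m; "grip_width": finger opening in mm.
Only numpy, scipy, OpenCV 4.12 (cv2) and the standard library are available. Lean on these libraries where they do the work, as an engineer would, in place of code of your own. Each camera call takes 0.05 s, during which the arm holds its last target. There are 200 camera calls.

TASK

Open the autosampler's clear flap right back until it stays up, then put the sample jars that are there upright and fully home in the pockets of their own colour and dot number, one after another from the lowest number to the highest. Then take the flap by its blue handle and ease it down against its closing spring until it is fully shut, never letting it slam, and only after that press the green start button. Leave everything else on the bench where it is.

Things in the scene. Friction and masses are not known exactly. Their poses are not given: they have to be found in the camera images.
- autosampler: White autosampler fixed to the bench: housing 180 mm deep (x -85 to +95), 360 wide (y), walls 112 high; grey pod on its right (-y) side 85 high, 75 wide. Origin: on its underside, midway across; x points to its back, y to its left, z up. Under the flap is an open well, x -75 to +55 mm, y -163 to +163 mm; its deck, 68 mm above the bench, has 5 pockets in a row along y.
- pocket1 (a point): Pocket 1, marked by a red strip with 1 black dot on the deck in front of it: a round hole 44 mm across and 18 mm deep. The point is the centre of its floor, 50 mm above the bench; axes as the autosampler's. Pocket 1 is the leftmost (+y), pockets are 62 mm apart.
- pocket2 (a point): Pocket 2, marked by a yellow strip with 2 black dots on the deck in front of it: a round hole 44 mm across and 18 mm deep. The point is the centre of its floor, 50 mm above the bench; axes as the autosampler's. 
- pocket3 (a point): Pocket 3, marked by a green strip with 3 black dots on the deck in front of it: a round hole 44 mm across and 18 mm deep. The point is the centre of its floor, 50 mm above the bench; axes as the autosampler's. 
- pocket4 (a point): Pocket 4, marked by a blue strip with 4 black dots on the deck in front of it: a round hole 44 mm across and 18 mm deep. The point is the centre of its floor, 50 mm above the bench; axes as the autosampler's. 
- pocket5 (a point): Pocket 5, marked by a white strip with 5 black dots on the deck in front of it: a round hole 44 mm across and 18 mm deep. The point is the centre of its floor, 50 mm above the bench; axes as the autosampler's. 
- jar1_center (a point): Sample jar 1 (may be absent): closed amber glass jar, 40 mm across, 56 mm tall, about 90 g, bottom-heavy, with a red cap bearing 1 dot, standing on the bench left of the autosampler. The point is its centre, 28 mm above its underside; z is its axis. Seated in a pocket it stands 38 mm proud of the deck, 6 mm below the rim of the well.
- jar2_center (a point): Sample jar 2 (may be absent): closed amber glass jar, 40 mm across, 56 mm tall, about 90 g, bottom-heavy, with a yellow cap bearing 2 dots, standing on the bench left of the autosampler. The point is its centre, 28 mm above its underside; z is its axis. Seated in a pocket it stands 38 mm proud of the deck, 6 mm below the rim of the well.
- jar3_center (a point): Sample jar 3 (may be absent): closed amber glass jar, 40 mm across, 56 mm tall, about 90 g, bottom-heavy, with a green cap bearing 3 dots, standing on the bench left of the autosampler. The point is its centre, 28 mm above its underside; z is its axis. Seated in a pocket it stands 38 mm proud of the deck, 6 mm below the rim of the well.
- jar4_center (a point): Sample jar 4 (may be absent): closed amber glass jar, 40 mm across, 56 mm tall, about 90 g, bottom-heavy, with a blue cap bearing 4 dots, standing on the bench left of the autosampler. The point is its centre, 28 mm above its underside; z is its axis. Seated in a pocket it stands 38 mm proud of the deck, 6 mm below the rim of the well.
- jar5_center (a point): Sample jar 5 (may be absent): closed amber glass jar, 40 mm across, 56 mm tall, about 90 g, bottom-heavy, with a white cap bearing 5 dots, standing on the bench left of the autosampler. The point is its centre, 28 mm above its underside; z is its axis. Seated in a pocket it stands 38 mm proud of the deck, 6 mm below the rim of the well.
- flap (a joint): Angle of the clear flap (rad): 0 shut (level, 117 mm above the bench), grows as it opens up and back, stop at 1.8. Hinge to front edge 148 mm, width 346 mm. An over-centre spring pulls it shut below about 1.35 and holds it open above; it pulls shut with 2 to 3 N at the handle and slams if let go. The spring lies outside the left wall.
- flap_handle (a point): Middle of the flap's blue handle: round bar 12 mm thick, 130 long, parallel to the autosampler's y, in the flap's plane, 190 mm from the hinge line, with a 36 mm gap to the flap's edge. Shut, it is 117 mm high, 40 mm ahead of the front wall; open, it is topmost, 302 mm high. A gripper pointing down, closing across it, can hold it all the way, the bar turning between the fingers.
- flap_hinge (a point): Middle of the flap's hinge line, at the back of the well, 117 mm above the bench; the hinge line is parallel to the autosampler's y.
- start (a joint): Travel of the start button (m): 0 at rest, 0.006 fully pressed; springs back; fully down takes 5 N.
- start_top (a point): Centre of the top face of the round green start button (28 mm across) on the control pod; it is pressed straight down.
- reagent: Bystander, not part of the job: the amber reagent bottle (64 mm across, 120 mm tall). Origin: centre of its underside.
- beaker: Bystander, not part of the job: the glass beaker (66 mm across, 75 mm tall). Origin: centre of its underside.
- tape: Bystander, not part of the job: the yellow roll of tape lying flat (70 mm across, 19 mm high). Origin: centre of its underside.
- driver: Bystander, not part of the job: the screwdriver lying on the bench (170 mm long). Origin: on its handle-blade line, at its underside.
- filters: Bystander, not part of the job: the cardboard filter box (90 x 60 x 35 mm). Origin: centre of its underside.
- standard: Bystander, not part of the job: the white jar with a blue cap (48 mm across, 75 mm tall), on the far right of the bench; it is no sample. Origin: centre of its underside.
- wrench: Bystander, not part of the job: the wrench lying on the bench (150 mm long). Origin: on its handle-blade line, at its underside.
Things that resemble listed ones, but are neither listed nor needed, are in the scene too. What is shaped like the part that bears jar3_center but pink is not meant.

How it is judged (in metres and radians):
On the way, in this order (a step that is already met when the one before it is completed fails the run):
1. the flap is open past its over-centre point (value of joint flap above 1.5 rad), for 0.3 s.
2. jar 1 (red) is seated in pocket 1, after those with lower numbers (horizontal distance between jar1_center and pocket1 below 0.006 m and z of jar1_center in the frame of pocket1 below 0.033 m and angle between jar1_center's own z axis and vertical below 0.1 rad), for 0.2 s.
3. jar 2 (yellow) is seated in pocket 2, after those with lower numbers (horizontal distance between jar2_center and pocket2 below 0.006 m and z of jar2_center in the frame of pocket2 below 0.033 m and angle between jar2_center's own z axis and vertical below 0.1 rad), for 0.2 s.
4. jar 3 (green) is seated in pocket 3, after those with lower numbers (horizontal distance between jar3_center and pocket3 below 0.006 m and z of jar3_center in the frame of pocket3 below 0.033 m and angle between jar3_center's own z axis and vertical below 0.1 rad), for 0.2 s.
5. jar 4 (blue) is seated in pocket 4, after those with lower numbers (horizontal distance between jar4_center and pocket4 below 0.006 m and z of jar4_center in the frame of pocket4 below 0.033 m and angle between jar4_center's own z axis and vertical below 0.1 rad), for 0.2 s.
6. jar 5 (white) is seated in pocket 5, after those with lower numbers (horizontal distance between jar5_center and pocket5 below 0.006 m and z of jar5_center in the frame of pocket5 below 0.033 m and angle between jar5_center's own z axis and vertical below 0.1 rad), for 0.2 s.
7. the flap is fully shut (value of joint flap below 0.03 rad), for 0.3 s.
8. the start button is pressed with the flap shut (value of joint start above 0.004 m and value of joint flap below 0.03 rad), for 0.05 s.
At the end, for the whole second after the job is handed in: Every jar present stands upright (within 0.1 rad) on the floor of the pocket of its own number (within 6 mm sideways, 5 mm in height), at rest; the flap is shut (below 0.03 rad); the start button is released again (all of step 2 and all of step 3 and all of step 4 and all of step 5 and all of step 6 and value of joint flap below 0.03 rad and value of joint start below 0.002 m and linear speed of each of jar1, jar2, jar3, jar4, jar5 below 0.02 m/s); the robot touches nothing.
It fails at once if the flap swings shut faster than 1.5 rad/s (0.285 m/s at the handle) in its closing swing before the last centimetre (velocity of joint flap below -1.5 rad/s and value of joint flap between 0.06 and 1.3 rad).
It fails at once if the start button is pressed while the flap is not shut (value of joint start above 0.004 m and value of joint flap above 0.1 rad).
It fails at once if another object on the bench is moved by more than 5 cm (distance of any of reagent, beaker, tape, driver, filters, standard, wrench from where it was at the start of the episode above 0.05 m).
Of jar1, jar2, jar3, jar4, jar5 only 3 to 5 are there at a start; the rules pass over those that are not, and their reading is None.
At some moment in a run one of jar1, jar2, jar3, jar4, jar5 may be knocked a few centimetres aside while the robot is not near it.
It also fails if it takes over 210 s, if anything falls off the work surface, if the arm or the gripper's body presses on something with over 40 N, if the wrist force passes 120 N, or if a joint passes its speed limit or range.

## Working session

There is one attempt and no reset: what is moved stays moved. The work goes in short steps, Python scripts to look and compute and a shell command to move; the robot and the scene stay as the last step left them, time stands still between calls to the robot, and variables do not carry over. Pictures are saved under pics/ and viewed, about 12 in all and at most 16, crops included, and the job is handed in when it is done.

```bash
ls; mkdir -p pics; python3 - <<'E'
from cell import env
import cv2,numpy as np
s=env.observe(); print(s)
for n in("scene","side","wrist"):
    p,d=env.read_camera(n); cv2.imwrite(f"pics/{n}0.png",p[:,:,::-1]); np.save(f"pics/{n}0d.npy",d)
    print(n,env.get_calibration(n))
E
```

```text
pics
{'clock': 0.0, 'qpos': array([ 1.20600923e+00,  2.76586732e-01,  1.50614767e+00,  3.02386109e-06,
        1.36071004e+00, -1.21003301e-01]), 'qd': array([-0.00010936, -0.0001242 , -0.00077828,  0.00181986, -0.00248565,
       -0.00214416]), 'joint_torque': array([ 8.47640531e-04, -4.16773546e+01, -2.45809579e+01, -5.57784142e-05,
        1.11370784e-02, -8.80442940e-06]), 'tcp_pos': array([138.57881961, 557.42468913, 193.73870547]), 'eef_rot': array([[-6.63389593e-04, -9.70431378e-01,  2.41376262e-01],
       [-1.72888664e-03,  2.41377067e-01,  9.70429865e-01],
       [-9.99998285e-01,  2.26460879e-04, -1.83789288e-03]]), 'contact_force': array([-0.65467168, -0.78546077,  0.10277946]), 'torque': array([ 0.03329796, -0.05798737, -0.02439216]), 'grip_width': 85.32193918412628}
scene {'mtx': array([[620.93957667,   0.        , 326.58199364],
       [  0.        , 620.93957667, 242.91300734],
       [  0.        ,   0.        ,   1.        ]]), 'eye': array([1018.6260599 ,  948.07141737, 1008.24785744]), 'attitude': array([[-0.88015284, -0.29904546,  0.36864996],
       [ 0.47460867
[... 293 characters left out ...]
1870254 ]), 'attitude': array([[-0.9418486 ,  0.24761455, -0.22717451],
       [-0.3359695 , -0.70747844,  0.62177066],
       [-0.0067616 ,  0.66193753,  0.74952851]])}
wrist {'mtx': array([[400.13280269,   0.        , 319.82294236],
       [  0.        , 400.13280269, 236.98185064],
       [  0.        ,   0.        ,   1.        ]]), 'tool_from_camera': array([[-4.49230391e-06,  2.86326942e-01, -9.58131975e-01,
        -1.79679562e+02],
       [ 1.86787161e-04,  9.58131959e-01,  2.86326936e-01,
         7.27141586e+01],
       [ 9.99999983e-01, -1.77680484e-04, -5.77864166e-05,
         1.42522503e+00],
       [ 0.00000000e+00,  0.00000000e+00,  0.00000000e+00,
         1.00000000e+00]])}
```

View pics/scene0.png

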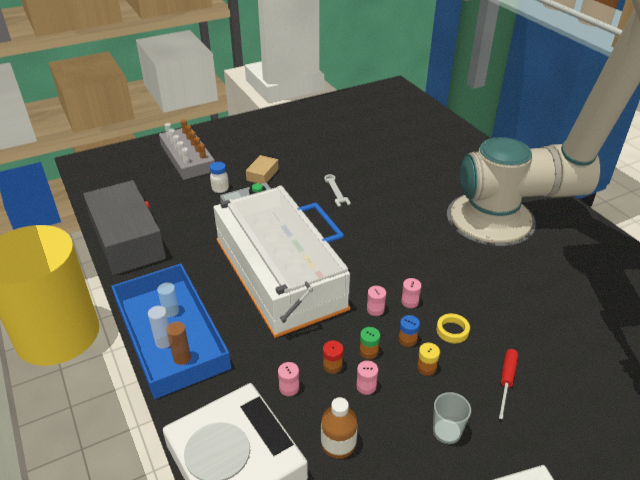

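View pics/side0.png

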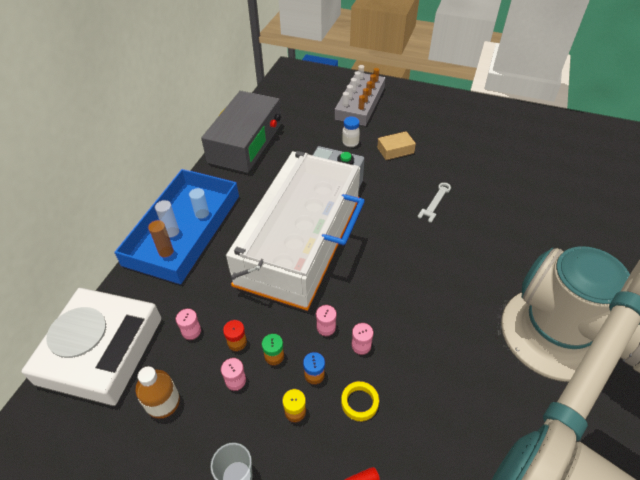

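The scene shows sample jars with caps in red (333,350), yellow (429,354), green (370,337) and blue (409,326), and no white one. Four pink look-alikes stand at (376,296), (411,287), (288,373) and (367,372). The autosampler is at about (280,255), with its blue handle at (320,220) and the green button at (257,188).

```bash
cat > h.py <<'E'
import numpy as np, cv2
from cell import env
def cam_pose(n,c,s=None):
    if n=="wrist":
        T=np.array(c["tool_from_camera"]); R=np.array(s["eef_rot"])
        return R@T[:3,:3], R@T[:3,3]+np.array(s["tcp_pos"])
    return np.array(c["attitude"]),np.array(c["eye"])
def cloud(n,d,s=None):
    c=env.get_calibration(n); K=c["mtx"]; R,e=cam_pose(n,c,s)
    v,u=np.mgrid[:480,:640]
    P=np.stack([(u-K[0,2])/K[0,0]*d,-(v-K[1,2])/K[1,1]*d,-d],-1)
    W=P@R.T+e; W[d<=0]=np.nan; return W
def project(n,p,s=None):
    c=env.get_calibration(n); K=c["mtx"]; R,e=cam_pose(n,c,s)
    q=(np.asarray(p)-e)@R; return K[0,0]*q[...,0]/-q[...,2]+K[0,2], -K[1,1]*q[...,1]/-q[...,2]*-1*-1+K[1,2]
HUE={"red":((0,6),(174,180)),"yellow":((24,34),),"green":((50,80),),"blue":((104,122),)}
def snap(n,tag=None):
    s=env.observe(); p,d=env.read_camera(n)
    if tag: cv2.imwrite(f"pics/{tag}.png",p[:,:,::-1])
    return p,d,s,cloud(n,d,s)
def caps(p,W,zlo=50,zhi=62,want=None):
    hsv=cv2.cvtColor(p,cv2.COLOR_RGB2HSV); out={}
    for k,rs in HUE.items():
        if want and k not in want: continue
        m=np.zeros(p.shape[:2],bool)
        for a,b in rs: m|=(hsv[...,0]>=a)&(hsv[...,0]<=b)
        m&=(hsv[...,1]>150)&(hsv[...,2]>70)&(W[...,2]>zlo)&(W[...,2]<zhi)
        n,l,st,ce=cv2.connectedComponentsWithStats(m.astype(np.uint8))
        r=[]
        for i in range(1,n):
            if st[i,4]<40: continue
            q=W[l==i]; (cx,cy),rad=cv2.minEnclosingCircle(q[:,:2].astype(np.float32))
            r.append((np.round([cx,cy,rad,np.median(q[:,2])],1).tolist(),ce[i].round().tolist(),int(st[i,4])))
        out[k]=r
    return out
E
python3 - <<'E'
from h import *
for n in("scene","side"):
    p=cv2.imread(f"pics/{n}0.png")[:,:,::-1]; d=np.load(f"pics/{n}0d.npy"); W=cloud(n,d)
    print(n); 
    for k,v in caps(p,W).items(): print(k,v)
    hsv=cv2.cvtColor(np.ascontiguousarray(p),cv2.COLOR_RGB2HSV)
    m=(hsv[...,1]<50)&(hsv[...,2]>150)&(W[...,2]>107)&(W[...,2]<115)
    k,l,st,ce=cv2.connectedComponentsWithStats(m.astype(np.uint8))
    for i in range(1,k):
        if st[i,4]>150:
            q=W[l==i]; print("white",ce[i].round(),st[i,4],cv2.minAreaRect(q[:,:2].astype(np.float32)),np.nanmedian(q[:,2]))
    m=(hsv[...,0]>104)&(hsv[...,0]<122)&(hsv[...,1]>130)&(W[...,2]>100)&(W[...,2]<135)
    k,l,st,ce=cv2.connectedComponentsWithStats(m.astype(np.uint8))
    for i in range(1,k):
        if st[i,4]>30:
            q=W[l==i]; print("handle",ce[i].round(),st[i,4],cv2.minAreaRect(q[:,:2].astype(np.float32)),np.nanmedian(q[:,2]))
    m=(hsv[...,0]>50)&(hsv[...,0]<80)&(hsv[...,1]>130)&(W[...,2]>75)&(W[...,2]<110)
    print("green", W[m].mean(0) if m.any() else None, m.sum())
    print(env.boxes_of(n,"start_top")[:2],env.boxes_of(n,"jar5_center")[:9])
E
```

```text
scene
red [([614.5, 242.9, 21.5, 55.1], [333.0, 348.0], 271)]
yellow [([448.2, 337.3, 22.1, 55.2], [429.0, 351.0], 273)]
green [([531.0, 247.0, 19.8, 54.9], [370.0, 335.0], 188)]
blue [([-910.9, -725.0, 189.3, 56.0], [557.0, 45.0], 259), ([441.9, 255.7, 22.5, 55.3], [409.0, 322.0], 236)]
white [254. 255.] 1562 ((645.6263427734375, -54.8671875), (374.0890808105469, 79.26717376708984), 89.21821594238281) 110.96838979330897
white [329. 278.] 200 ((553.5628051757812, 115.10585021972656), (16.325252532958984, 92.15955352783203), 88.48710632324219) 110.73817476825377
handle [325. 221.] 358 ((483.26641845703125, -56.711387634277344), (145.00234985351562, 51.23146438598633), 88.84105682373047) 120.01189449502692
green [ 552.02413858 -273.33228419  102.69328673] 76
[{'bbox': [252.5, 181.8, 264.2, 189.9], 'conf': 0.48}] [{'bbox': [431.3, 394.4, 472.1, 444.0], 'conf': 0.74}]
side
red [([611.5, 240.8, 21.1, 56.0], [233.0, 329.0], 312)]
yellow [([445.3, 335.3, 21.3, 56.0], [294.0, 400.0], 396)]
green [([810.8, -309.4, 50.4, 56.4], [256.0, 143.0], 62), ([526.8, 244.1, 20.8, 55.8], [272.0, 343.0], 
[... 297 characters left out ...]
8.88125610351562), 89.76288604736328) 110.75177009867218
white [261. 211.] 1170 ((669.3036499023438, -59.41502380371094), (71.01863098144531, 364.53497314453125), 7.410317420959473) 112.37075240358541
white [291. 268.] 315 ((550.70703125, 63.69670104980469), (112.64325714111328, 97.14806365966797), 88.88677215576172) 111.54562868159906
handle [348. 221.] 431 ((479.56695556640625, -59.16319274902344), (142.06346130371094, 52.28082275390625), 88.02366638183594) 121.97420847020487
green [ 581.85813868 -281.48681903  101.13406853] 101
[{'bbox': [419.3, 182.0, 449.1, 221.4], 'conf': 0.51}, {'bbox': [341.7, 152.4, 349.5, 160.9], 'conf': 0.46}] [{'bbox': [223.7, 148.1, 363.1, 309.2], 'conf': 0.49}]
```

```bash
python3 -m inch '[-12,-27,-22,76,0,0,8.5, -12,-27,-22,76,0,0,8.5, -12,-27,-22,76,0,0,8.5, -12,-27,-22,76,0,0,8.5, -12,-27,-22,76,0,0,8.5, -12,-27,-22,76,0,0,8.5, -12,-27,-22,76,0,0,8.5, -12,-27,-22,76,0,0,8.5, -12,-27,-22,76,0,0,8.5, -12,-27,-22,76,0,0,8.5, -12,-27,-22,76,0,0,8.5, -12,-27,-22,76,0,0,8.5]' 60; python3 -c "
from h import *
s=env.observe(); print(s['tcp_pos'],s['eef_rot'])"
```

```text
clock: 1.35
tcp_pos: [348.3, 278.6, 314.9]
eef_rot: [[0.001, 0.003, 1.0], [0.0, 1.0, -0.003], [-1.0, 0.0, 0.001]]
contact_force: [0.2, 0.3, -0.6]
grip_width: 85.6
[348.25854491 278.63237832 314.93936865] [[ 5.63791944e-04  2.71069877e-03  9.99996167e-01]
 [ 4.86924674e-04  9.99996207e-01 -2.71097341e-03]
 [-9.99999723e-01  4.88451233e-04  5.62469899e-04]]
```

```bash
python3 -m inch '[0,-14,10,0,0,0,8.5, 0,-28,21,0,0,0,8.5, 0,-28,21,0,0,0,8.5, 0,-28,21,0,0,0,8.5, 0,-28,21,0,0,0,8.5, 0,-28,21,0,0,0,8.5, 0,-28,21,0,0,0,8.5, 0,-28,21,0,0,0,8.5, 0,-28,21,0,0,0,8.5, 0,-28,21,0,0,0,8.5, 0,-28,21,0,0,0,8.5, 0,-28,21,0,0,0,8.5]'
python3 - <<'E'
from h import *
p,d,s,W=snap("wrist","w1"); np.save("pics/w1W.npy",W); print(s["tcp_pos"])
hsv=cv2.cvtColor(p,cv2.COLOR_RGB2HSV)
for nm,m in {"white":(hsv[...,1]<50)&(hsv[...,2]>120)&(W[...,2]>106)&(W[...,2]<115.5),"blue":(hsv[...,0]>104)&(hsv[...,0]<122)&(hsv[...,1]>130)&(W[...,2]>100)&(W[...,2]<135),"green":(hsv[...,0]>50)&(hsv[...,0]<80)&(hsv[...,1]>130)&(W[...,2]>75)&(W[...,2]<110)}.items():
    k,l,st,ce=cv2.connectedComponentsWithStats(m.astype(np.uint8))
    for i in range(1,k):
        if st[i,4]>100:
            q=W[l==i]; print(nm,ce[i].round(),st[i,4],cv2.minAreaRect(q[:,:2].astype(np.float32)),np.nanmedian(q[:,2]))
E
```

```text
clock: 2.35
tcp_pos: [557.0, 0.8, 314.4]
eef_rot: [[-0.001, -0.003, 1.0], [0.001, 1.0, 0.003], [-1.0, 0.001, -0.001]]
contact_force: [0.4, -0.1, -0.1]
grip_width: 85.1
[557.00379034   0.79986783 314.43931   ]
white [317.  69.] 766 ((554.4373779296875, 116.13318634033203), (6.123517990112305, 96.28272247314453), 89.08318328857422) 112.06595247756906
white [432. 225.] 8990 ((670.0872802734375, -59.04130554199219), (73.96267700195312, 364.6160583496094), 7.193624496459961) 112.13121549076476
blue [234. 252.] 2490 ((484.7884826660156, -58.981201171875), (141.20326232910156, 54.415985107421875), 89.05397033691406) 122.26684849160554
```

View pics/w1.png

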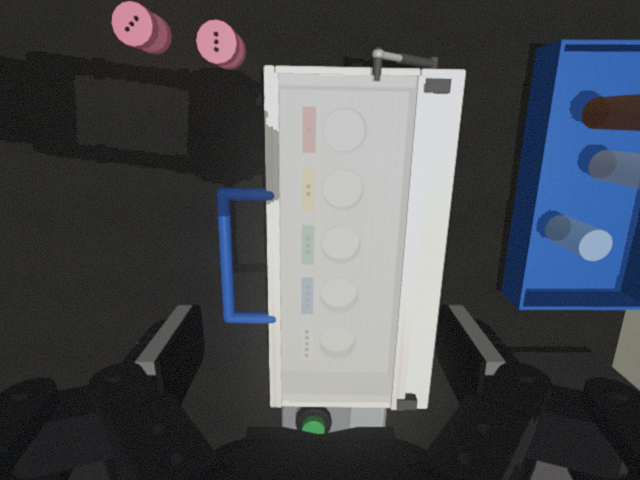

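The wrist picture shows the shut box with corners near (266,67), (465,70) and (428,408). The handle bar is at x≈225, pockets 1 to 5 run from (343,130) to (337,340), and the green button is at (313,425).

```bash
python3 - <<'E'
from h import *
W=np.load("pics/w1W.npy"); p=cv2.imread("pics/w1.png"); hsv=cv2.cvtColor(p,cv2.COLOR_BGR2HSV)
s=env.observe()
m=(hsv[...,1]<60)&(hsv[...,2]>120)&(W[...,2]>100)&(W[...,2]<118)
k,l,st,ce=cv2.connectedComponentsWithStats(m.astype(np.uint8))
c=env.get_calibration("wrist");K=c["mtx"];R,e=cam_pose("wrist",c,s)
def onz(u,v,z):
    r=np.array([(u-K[0,2])/K[0,0],-(v-K[1,2])/K[1,1],-1])@R.T; return e+r*((z-e[2])/r[2])
# back edge: per row last white px ; left wall: first white row per col
M=(hsv[...,1]<60)&(hsv[...,2]>120)
bk=[];fr=[];
for v in range(90,395,5):
    u=np.where(M[v,360:480])[0]
    if len(u): bk.append(onz(360+u.max()+.5,v,112)[:2])
    u=np.where(M[v,255:300])[0]
    if len(u): fr.append(onz(255+u.min()-.5,v,112)[:2])
lf=[];rt=[]
for u in range(290,370,4):
    v=np.where(M[55:90,u])[0]
    if len(v): lf.append(onz(u,55+v.min()-.5,112)[:2])
for n,q,ax in(("back",bk,0),("front",fr,0),("left",lf,1)):
    q=np.array(q); f=np.polyfit(q[:,1-ax],q[:,ax],1); r=q[:,ax]-np.polyval(f,q[:,1-ax]); g=abs(r)<3
    f=np.polyfit(q[g,1-ax],q[g,ax],1); print(n,f,g.sum(),len(q),r[g].std(), "at ref",np.polyval(f,-60 if ax==0 else 590))
# handle bar center line
B=(hsv[...,0]>104)&(hsv[...,0]<122)&(hsv[...,1]>120)
h=[]
for v in range(205,312,4):
    u=np.where(B[v,200:260])[0]; h.append(onz(200+u.mean(),v,117)[:2])
h=np.array(h); print("bar",np.polyfit(h[:,1],h[:,0],1),np.polyval(np.polyfit(h[:,1],h[:,0],1),-60))
# bar ends
v=np.where(B[:,225])[0]; print("bar ends",onz(225,v.min(),117),onz(228,v.max(),117))
g=cv2.cvtColor(p,cv2.COLOR_BGR2GRAY)
for (u,v) in [(343,130),(342,189),(340,243),(338,293),(337,340)]: print("deckpt",W[v,u],onz(u,v,50)[:2],onz(u,v,68)[:2])
G=(hsv[...,0]>45)&(hsv[...,0]<80)&(hsv[...,1]>100); G[:400]=0
print("button px",np.argwhere(G).mean(0)[::-1],W[G].mean(0))
E
```

```text
back [1.56733491e-02 6.84763795e+02] 61 61 0.2873871469003706 at ref 683.8233937257769
front [1.72481164e-02 5.04805175e+02] 59 61 0.3601699677409022 at ref 503.7702878901426
left [-1.35972733e-02  1.26810586e+02] 20 20 0.2115615119757865 at ref 118.78819456875172
bar [1.73541178e-02 4.64494928e+02] 463.4536810060826
bar ends [467.23664064  10.90319995 117.        ] [ 461.31430883 -129.76606577  117.        ]
deckpt [578.08531849  64.36654245 119.26057085] [581.99752968  62.6205812 ] [581.00006407  63.12868649]
deckpt [578.21829808  10.42351131 118.55845556] [582.13707465  -1.19791432] [581.1339586    1.89432301]
deckpt [577.18089928 -42.71700011 119.78581044] [581.01252855 -64.5506821 ] [580.05494751 -58.89317092]
deckpt [576.07378734 -96.24135944 119.4908371 ] [ 579.70790073 -127.9533658 ] [ 578.80314654 -119.72855958]
deckpt [ 575.79461585 -149.49551894  120.98032457] [ 579.49043124 -192.21204704] [ 578.59448281 -181.38528482]
button px [311.69677419 431.26021505] [nan nan nan]
```

```bash
python3 -m inch '[0,-2,-3,1.1,0,0,3.8, 0,-4,-6,1.1,0,0,3.8, 0,-6.1,-9.35,1.1,0,0,3.8, 0,-6.1,-9.35,1.1,0,0,3.8, 4,-6.1,-9.35,1.1,0,0,3.8, 8,-6.1,-9.35,1.1,0,0,3.8, 12,-6.1,-9.35,1.1,0,0,3.8, 15,-6.1,-9.35,1.1,0,0,3.8, 18,-6.1,-9.35,1.1,0,0,3.8, 18,-6.1,-9.35,1.1,0,0,3.8, 18,-6.1,-9.35,1.1,0,0,3.8]'
python3 - <<'E'
from h import *
p,d,s,W=snap("wrist","w2"); print(s["tcp_pos"],s["grip_width"])
hsv=cv2.cvtColor(p,cv2.COLOR_RGB2HSV)
B=(hsv[...,0]>104)&(hsv[...,0]<122)&(hsv[...,1]>120)
c=env.get_calibration("wrist");K=c["mtx"];R,e=cam_pose("wrist",c,s)
p2,d2,s2,W2=snap("side","s2")
for a in (0,1):
  t0=[0,.84][a]
  r=[]
  for i in range(1,13):
    t=t0+.07*i; r.append((round(-19*(np.sin(t)-np.sin(t0)),1),0,round(19*(np.cos(t0)-np.cos(t)),1)))
  print(r)
E
```

```text
clock: 3.32
tcp_pos: [463.4, -60.1, 134.3]
eef_rot: [[-0.002, 0.017, 1.0], [0.001, 1.0, -0.017], [-1.0, 0.001, -0.002]]
contact_force: [0.1, -1.0, 0.5]
grip_width: 38.1
[463.39394081 -60.0784849  134.33989702] 38.10002554098379
[(np.float64(-1.3), 0, np.float64(0.0)), (np.float64(-2.7), 0, np.float64(0.2)), (np.float64(-4.0), 0, np.float64(0.4)), (np.float64(-5.3), 0, np.float64(0.7)), (np.float64(-6.5), 0, np.float64(1.2)), (np.float64(-7.7), 0, np.float64(1.7)), (np.float64(-8.9), 0, np.float64(2.2)), (np.float64(-10.1), 0, np.float64(2.9)), (np.float64(-11.2), 0, np.float64(3.6)), (np.float64(-12.2), 0, np.float64(4.5)), (np.float64(-13.2), 0, np.float64(5.4)), (np.float64(-14.1), 0, np.float64(6.3))]
[(np.float64(-0.9), 0, np.float64(1.0)), (np.float64(-1.6), 0, np.float64(2.1)), (np.float64(-2.3), 0, np.float64(3.2)), (np.float64(-3.0), 0, np.float64(4.4)), (np.float64(-3.5), 0, np.float64(5.6)), (np.float64(-3.9), 0, np.float64(6.9)), (np.float64(-4.3), 0, np.float64(8.2)), (np.float64(-4.6), 0, np.float64(9.5)), (np.float64(-4.8), 0, np.float64(10.8)), (np.float64(-4.8), 0, np.float64(12.1)), (np.float64(-4.8), 0, np.float64(13.4)), (np.float64(-4.7), 0, np.float64(14.8))]
```

View pics/w2.png

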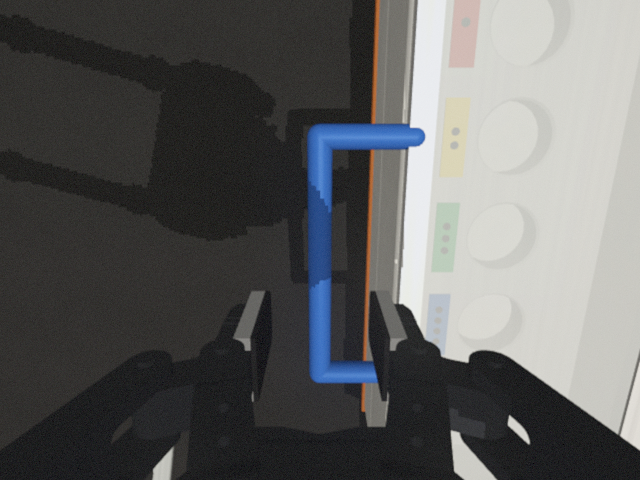

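The bar at column 320 lies midway between the fingers (270 and 375). I'll descend and grip.

```bash
python3 -m inch '[1.8,0,0,0,0,0,3.8, 3.6,0,0,0,0,0,3.8, 3.6,0,0,0,0,0,3.8, 3.6,0,0,0,0,0,0.5, 3.6,0,0,0,0,0,0.5, 3.6,0,0,0,0,0,0.5, 3.6,0,0,0,0,0,0.5, 3.6,0,0,0,0,0,0.5, 3.6,0,0,0,0,0,0.5, 3.6,0,0,0,0,0,0.5]' 40
```

```text
clock: 4.25
tcp_pos: [464.5, -61.6, 98.8]
eef_rot: [[0.0, 0.019, 1.0], [-0.0, 1.0, -0.019], [-1.0, -0.0, 0.0]]
contact_force: [-0.3, -0.1, -0.2]
grip_width: 4.8
```

```bash
python3 - <<'E'
from h import *
p,d,s,W=snap("wrist","w3"); q,_,_,W2=snap("side")
a=cv2.resize(q[130:320,220:440],(440,380))
b=cv2.resize(p,(400,300))
im=np.zeros((380,840,3),np.uint8); im[:,:440]=a; im[:300,440:]=b
cv2.imwrite("pics/c3.png",im[:,:,::-1]); print(s["grip_width"],s["contact_force"])
E
```

```text
4.794396434438864 [-0.27616821 -0.13184887 -0.19303619]
```

```bash
python3 -c "
import cv2; i=cv2.imread('pics/c3.png'); cv2.imwrite('pics/c3b.png',cv2.resize(i,(796,360)))"
```

```text
(no output)
```

View pics/c3b.png

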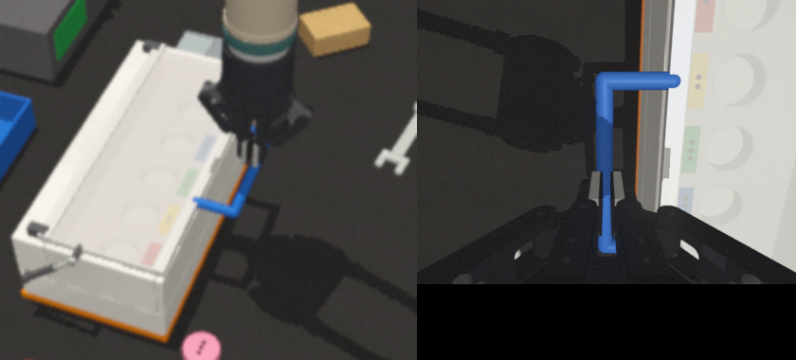

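```bash
python3 -c "
import cv2; i=cv2.imread('pics/w3.png'); cv2.imwrite('pics/c4.png',cv2.resize(i[200:420,220:420],None,fx=2.7,fy=2.7,interpolation=cv2.INTER_CUBIC))"
```

```text
(no output)
```

View pics/c4.png

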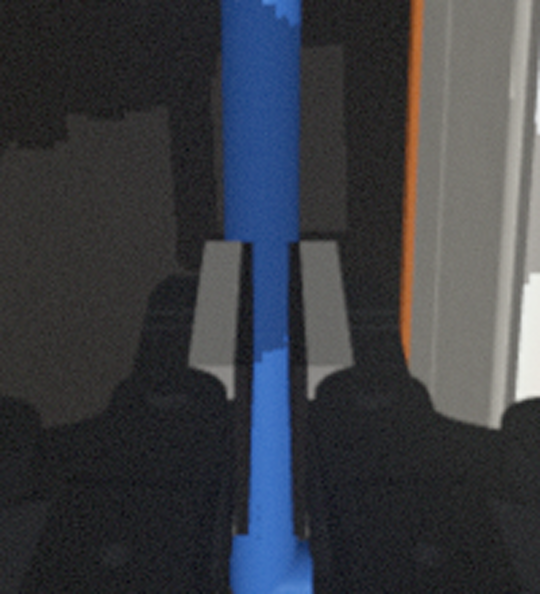

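The bar runs between the pads, although the width reads 4.8 mm. I'll test with a short lift along the arc.

```bash
python3 -m inch '[-0.7,0,0,0,0,0,0.5, -1.3,0,0,0,0,0,0.5, -2,0,0.1,0,0,0,0.5, -2.7,0,0.2,0,0,0,0.5, -2.7,0,0.2,0,0,0,0.5]' 40
python3 - <<'E'
from h import *
p,d,s,W=snap("side"); hsv=cv2.cvtColor(p,cv2.COLOR_RGB2HSV)
m=(hsv[...,0]>104)&(hsv[...,0]<122)&(hsv[...,1]>130)&(W[...,2]>90)&(W[...,2]<250)&(W[...,0]>400)&(W[...,0]<530)&(abs(W[...,1]+60)<90)
print(m.sum(),np.nanpercentile(W[m],[5,50,95],axis=0).round())
p,d,s,W=snap("wrist","w5"); print(s["grip_width"],s["contact_force"])
hsv=cv2.cvtColor(p,cv2.COLOR_RGB2HSV)
m=(hsv[...,0]>104)&(hsv[...,0]<122)&(hsv[...,1]>130)
print(m.sum(),np.nanpercentile(W[m],[5,50,95],axis=0).round())
E
```

```text
clock: 4.77
tcp_pos: [468.1, -62.0, 127.6]
eef_rot: [[0.004, 0.019, 1.0], [-0.001, 1.0, -0.019], [-1.0, -0.001, 0.004]]
contact_force: [1.1, 0.1, -0.3]
grip_width: 5.1
358 [[ 454. -117.  118.]
 [ 461.  -32.  122.]
 [ 498.    9.  125.]]
5.071521907471004 [-0.35651598 -0.33437856  0.27446601]
7774 [[ 459. -113.  119.]
 [ 467.  -15.  122.]
 [ 504.    9.  124.]]
```

The handle did not move, so the pads closed above the bar. I'll check the fingertip position in the tool frame from the depth image.

```bash
python3 - <<'E'
from h import *
p,d,s,W=snap("wrist"); R=s["eef_rot"]; T=(W-s["tcp_pos"])@R
m=(d>0)&(abs(T[...,2])<45)&(T[...,1]>-40)&(T[...,1]<40)&(T[...,0]<25)&(T[...,0]>-120)
hsv=cv2.cvtColor(p,cv2.COLOR_RGB2HSV); m&=~((hsv[...,0]>100)&(hsv[...,1]>120))
q=T[m]; print(m.sum()); 
for v in range(270,400,10):
    k=m[v]; 
    if k.any(): print(v,np.where(k)[0][[0,-1]],T[v][k].min(0).round(),T[v][k].max(0).round())
p2,d2,s2,W2=snap("side"); T2=(W2-s["tcp_pos"])@R
hs=cv2.cvtColor(p2,cv2.COLOR_RGB2HSV)
m2=(abs(T2[...,2])<30)&(abs(T2[...,1])<25)&(T2[...,0]<10)&(T2[...,0]>-90)&~((hs[...,0]>100)&(hs[...,0]<125)&(hs[...,1]>120))
print("side",m2.sum(),np.sort(T2[...,0][m2])[-15:].round(1))
c=cv2.resize(p2[130:250,270:430],(800,600),interpolation=cv2.INTER_CUBIC); cv2.imwrite("pics/c6.png",c[:,:,::-1])
E
```

```text
49382
270 [386 410] [ 4. -5. 36.] [23.  3. 45.]
280 [386 409] [  4. -10.  36.] [22. -3. 45.]
290 [296 408] [-44. -17.  -8.] [24. 13. 45.]
300 [294 407] [-52. -24.  -9.] [25. 13. 45.]
310 [275 407] [-60. -29. -15.] [24. 13. 45.]
320 [273 406] [-66. -35. -15.] [22. 13. 45.]
330 [270 405] [-73. -38. -16.] [18. 13. 45.]
340 [265 404] [-83. -40. -15.] [ 9. 16. 44.]
350 [198 441] [-87.  -0. -33.] [-62.  16.  33.]
360 [180 459] [-91.  -4. -36.] [-63.  15.  37.]
370 [162 477] [-95.  -0. -39.] [-74.  15.  40.]
380 [144 495] [-105.   -3.  -42.] [-74.  19.  43.]
390 [125 511] [-109.   -7.  -45.] [-74.  20.  45.]
side 307 [-42.9 -42.8 -42.6 -42.  -42.  -41.4 -41.2 -41.1 -41.  -40.1 -40.1 -39.3
 -38.8 -38.3 -37.6]
```

View pics/c6.png

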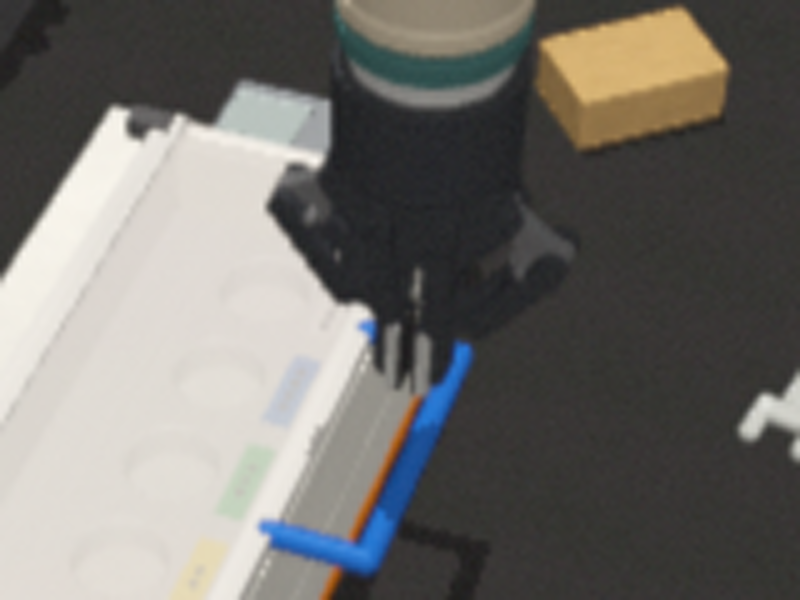

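```bash
python3 -c "
from cell import env; print(env.tcp_to_grasp)"
python3 -m inch '[0,0,-0.45,0,0,0,3.8, 0,0,-0.45,0,0,0,3.8, 0,0,-0.45,0,0,0,3.8, 0,0,-0.45,0,0,0,3.8, 2.5,0,-0.45,0,0,0,3.8, 4,0,-0.45,0,0,0,3.8, 5.5,0,-0.45,0,0,0,3.8, 7,0,-0.45,0,0,0,3.8, 7,0,-0.45,0,0,0,3.8, 7,0,-0.45,0,0,0,3.8]' 40
python3 -m inch '[0,0,0,0,0,0,0.5, 0,0,0,0,0,0,0.5, 0,0,0,0,0,0,0.5, 0,0,0,0,0,0,0.5, 0,0,0,0,0,0,0.5, 0,0,0,0,0,0,0.5]' 40
```

```text
18.700000000000003
clock: 5.8
tcp_pos: [461.4, -61.4, 55.1]
eef_rot: [[-0.002, 0.019, 1.0], [0.001, 1.0, -0.019], [-1.0, 0.001, -0.002]]
contact_force: [0.3, 0.5, -0.0]
grip_width: 38.1
clock: 6.3
tcp_pos: [463.2, -61.8, 56.6]
eef_rot: [[0.003, 0.019, 1.0], [-0.001, 1.0, -0.019], [-1.0, -0.001, 0.003]]
contact_force: [1.4, 0.6, 5.8]
grip_width: 10.5
```

The bar is held, at 10.5 mm. Next I'll swing the flap open.

```bash
python3 -m inch '[-1.3,0,0,0,0,0,0.5, -2.7,0,0.2,0,0,0,0.5, -4,0,0.4,0,0,0,0.5, -5.3,0,0.7,0,0,0,0.5, -6.5,0,1.2,0,0,0,0.5, -7.7,0,1.7,0,0,0,0.5, -8.9,0,2.2,0,0,0,0.5, -10.1,0,2.9,0,0,0,0.5, -11.2,0,3.6,0,0,0,0.5, -12.2,0,4.5,0,0,0,0.5, -13.2,0,5.4,0,0,0,0.5, -14.1,0,6.3,0,0,0,0.5]'
```

```text
clock: 7.3
tcp_pos: [518.9, -62.6, 195.7]
eef_rot: [[-0.013, 0.018, 1.0], [0.0, 1.0, -0.018], [-1.0, -0.0, -0.013]]
contact_force: [-10.1, -0.9, 3.9]
grip_width: 10.3
```

```bash
python3 -m inch '[-0.9,0,1,0,0,0,0.5, -1.6,0,2.1,0,0,0,0.5, -2.3,0,3.2,0,0,0,0.5, -3,0,4.4,0,0,0,0.5, -3.5,0,5.6,0,0,0,0.5, -3.9,0,6.9,0,0,0,0.5, -4.3,0,8.2,0,0,0,0.5, -4.6,0,9.5,0,0,0,0.5, -4.8,0,10.8,0,0,0,0.5, -4.8,0,12.1,0,0,0,0.5, -4.8,0,13.4,0,0,0,0.5, -4.7,0,14.8,0,0,0,0.5]'
```

```text
clock: 8.3
tcp_pos: [672.9, -65.3, 245.5]
eef_rot: [[0.001, 0.019, 1.0], [-0.0, 1.0, -0.019], [-1.0, -0.0, 0.001]]
contact_force: [-0.9, 0.7, 3.9]
grip_width: 10.8
```

```bash
python3 -m inch '[0.1,0,0.8,0,0,0,0.5, 0.2,0,1.4,0,0,0,0.5, 0.2,0,1.4,0,0,0,3.8, 0.2,0,1.4,0,0,0,3.8, 0.2,0,1.4,0,0,0,3.8, 0.2,0,1.4,0,0,0,3.8, 0.2,0,1.4,0,0,0,3.8, -3,0,1.4,0,0,0,3.8, -6,0,1.4,0,0,0,3.8, -9,0,1.4,0,0,0,3.8, -9,0,1.4,0,0,0,3.8]'
python3 -m inch '[0,3,-2,0,0,0,6, 0,6,-4,0,0,0,6, 0,10,-6,0,0,0,6, 0,14,-8,0,0,0,6, 0,18,-10,0,0,0,6, 0,22,-12,0,0,0,6, 2,26.5,-14.5,0,0,0,6, 4,26.5,-14.5,0,0,0,6, 4,26.5,-14.5,0,0,0,6, 4,26.5,-14.5,0,0,0,6]'
python3 - <<'E'
from h import *
p,d,s,W=snap("wrist","w7"); np.save("pics/w7W.npy",W); print(s["tcp_pos"],s["eef_rot"])
for k,v in caps(p,W).items(): print(k,v)
E
```

```text
clock: 9.22
tcp_pos: [688.7, -66.2, 340.9]
eef_rot: [[0.012, 0.019, 1.0], [-0.002, 1.0, -0.019], [-1.0, -0.002, 0.012]]
contact_force: [0.1, 0.2, 1.4]
grip_width: 37.9
clock: 10.05
tcp_pos: [544.6, 202.6, 291.9]
eef_rot: [[-0.004, 0.016, 1.0], [-0.001, 1.0, -0.016], [-1.0, -0.001, -0.004]]
contact_force: [0.7, -1.1, -0.1]
grip_width: 59.9
[544.57711634 202.61409255 291.91883289] [[-0.00378535  0.01587194  0.99986687]
 [-0.00132329  0.99987308 -0.01587705]
 [-0.99999196 -0.00138321 -0.00376387]]
red [([614.5, 243.0, 20.4, 56.2], [388.0, 150.0], 1236)]
yellow []
green []
blue [([440.0, 256.1, 20.3, 56.2], [216.0, 139.0], 1221), ([808.6, 144.6, 11.5, 50.4], [560.0, 237.0], 54), ([868.0, 150.6, 10.5, 50.6], [618.0, 233.0], 43), ([801.4, 118.2, 16.3, 50.6], [552.0, 261.0], 71)]
```

View pics/w7.png

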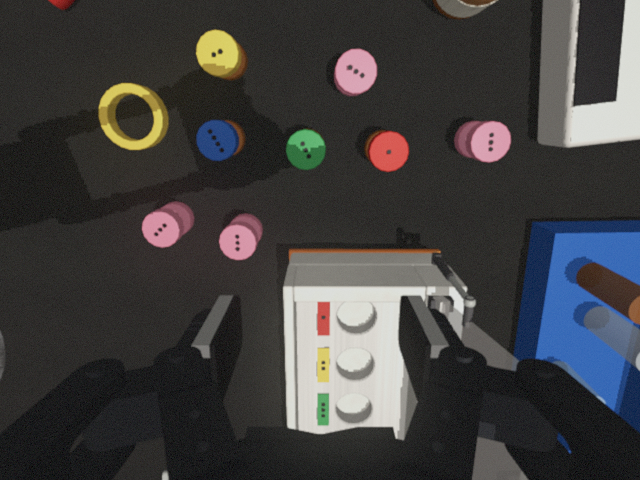

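Flap open; red, 1 dot, at (388,150); yellow, 2 dots, at (218,53); green, 3 dots, at (306,148); blue, 4 dots, at (217,139). There are four pink look-alikes, which I leave alone, and the pockets of 1 to 3 are visible at (356,316), (354,362) and (352,405).

```bash
sed -i 's/"yellow":((24,34),),"green":((50,80),)/"yellow":((20,34),),"green":((45,90),)/; s/>150)&(hsv\[...,2\]>70)/>120)\&(hsv[...,2]>50)/' h.py
cat >> h.py <<'E'
def onz(n,u,v,z,s=None):
    c=env.get_calibration(n);K=c["mtx"];R,e=cam_pose(n,c,s)
    r=np.stack([(u-K[0,2])/K[0,0],-(v-K[1,2])/K[1,1],-np.ones_like(u)],-1)@R.T; return e+r*((z-e[2])/r[...,2])[...,None]
E
python3 - <<'E'
from h import *
s=env.observe(); W=np.load("pics/w7W.npy"); p=np.ascontiguousarray(cv2.imread("pics/w7.png")[:,:,::-1])
for k,v in caps(p,W).items(): print(k,v[:2])
hsv=cv2.cvtColor(p,cv2.COLOR_RGB2HSV)
for t in ((218,53),(306,148)): print(hsv[t[1]+6,t[0]+8],W[t[1]+6,t[0]+8])
m=(W[...,2]<63)&(W[...,2]>44)&(abs(W[...,0]-580)<40)&(W[...,1]<110)
k,l,st,ce=cv2.connectedComponentsWithStats(m.astype(np.uint8))
for i in range(1,k):
    if st[i,4]<150: continue
    v,u=np.nonzero(l==i); P=onz("wrist",u.astype(float),v.astype(float),68,s); Q=W[l==i]
    print(ce[i].round(),st[i,4],[np.round(a,1) for a in cv2.minEnclosingCircle(P[:,:2].astype(np.float32))],np.median(Q[:,2]).round(1))
p,d,s,W=snap("side"); hsv=cv2.cvtColor(p,cv2.COLOR_RGB2HSV)
m=(hsv[...,0]>104)&(hsv[...,0]<122)&(hsv[...,1]>130)&(W[...,2]>200)&(W[...,0]>600)
print("handle",m.sum(),np.nanpercentile(W[m],[5,50,95],axis=0).round())
E
```

```text
red [([614.5, 243.0, 20.4, 56.2], [388.0, 150.0], 1249)]
yellow [([447.9, 337.6, 20.3, 56.2], [217.0, 52.0], 1527)]
green [([529.9, 245.7, 20.1, 56.1], [304.0, 152.0], 885)]
blue [([439.6, 256.4, 20.3, 56.2], [216.0, 139.0], 1252), ([808.6, 144.6, 11.5, 50.4], [560.0, 237.0], 54)]
[ 27 135 218] [456.32552061 331.48725243  55.85704699]
[ 67 142 115] [538.82028375 240.84095675  56.37958563]
[356. 315.] 963 [array([584.3,  63.5]), np.float64(21.5)] 50.4
[354. 362.] 885 [array([583.2,   1.1]), np.float64(21.5)] 50.6
[353. 406.] 776 [array([581.9, -59.9]), np.float64(21.4)] 50.6
handle 10 [[607. 212. 400.]
 [608. 213. 410.]
 [612. 213. 435.]]
```

```bash
python3 -m inch '[4,4.15,6.9,0,0,0,5.6, 8,4.15,6.9,0,0,0,5.6, 12,4.15,6.9,0,0,0,5.6, 16,4.15,6.9,0,0,0,5.6, 20,4.15,6.9,0,0,0,5.6, 23,4.15,6.9,0,0,0,5.6, 23,4.15,6.9,0,0,0,5.6, 23,4.15,6.9,0,0,0,5.6, 23,4.15,6.9,0,0,0,5.6]'
python3 - <<'E'
from h import *
p,d,s,W=snap("wrist"); print(s["tcp_pos"])
for k,v in caps(p,W,want=["red","green"]).items(): print(k,v[:2])
p,d,s,W=snap("scene"); print(caps(p,W,want=["red"])); hsv=cv2.cvtColor(p,cv2.COLOR_RGB2HSV)
m=(hsv[...,0]>104)&(hsv[...,0]<122)&(hsv[...,1]>130)&(W[...,2]>200)&(W[...,2]<320)&(W[...,0]>600)&(W[...,0]<800)
print("handle",m.sum(),np.nanpercentile(W[m],[5,50,95],axis=0).round() if m.any() else 0)
E
```

```text
clock: 10.9
tcp_pos: [618.3, 241.0, 63.8]
eef_rot: [[0.001, 0.021, 1.0], [-0.0, 1.0, -0.021], [-1.0, -0.0, 0.001]]
contact_force: [0.2, 0.7, 1.2]
grip_width: 55.9
[618.25049733 240.98421963  63.79323698]
red [([614.8, 242.7, 20.4, 56.3], [312.0, 266.0], 4783)]
green [([536.0, 260.5, 12.2, 53.6], [154.0, 231.0], 178), ([548.9, 248.3, 7.3, 53.5], [182.0, 259.0], 89)]
{'red': [([614.0, 242.6, 22.1, 55.2], [333.0, 348.0], 272)]}
handle 351 [[ 690. -125.  265.]
 [ 697.  -41.  304.]
 [ 703.    8.  308.]]
```

The flap stands at its stop, with the handle 304 mm high. Now I'll grasp the red jar.

```bash
python3 -m inch '[0,0.2,-0.3,0,0,0,5.6, 3,0.2,-0.3,0,0,0,5.6, 5.5,0.2,-0.3,0,0,0,5.6, 7.9,0.2,-0.3,0,0,0,5.6, 7.9,0.2,-0.3,0,0,0,5.6, 7.9,0.2,-0.3,0,0,0,3.4, 7.9,0.2,-0.3,0,0,0,3.4, 7.9,0.2,-0.3,0,0,0,3.4, 7.9,0.2,-0.3,0,0,0,3.4, 7.9,0.2,-0.3,0,0,0,3.4, 7.9,0.2,-0.3,0,0,0,3.4, 7.9,0.2,-0.3,0,0,0,3.4]' 40
python3 - <<'E'
from h import *
p,d,s,W=snap("wrist","w8"); R=s["eef_rot"]; print(s["tcp_pos"],s["grip_width"])
for k,v in caps(p,W,45,70,want=["red"]).items(): print(k,v[:2])
T=(W-s["tcp_pos"])@R
m=(abs(T[...,2])<60)&(abs(T[...,1])<16)&(T[...,0]>-75)&(T[...,0]<20)&(abs(T[...,2])>18)
print(np.nanpercentile(T[m][:,0],[50,80,95,99]), np.nanmax(T[m][:,1]))
E
```

```text
clock: 12.0
tcp_pos: [614.9, 244.6, -13.6]
eef_rot: [[0.003, 0.019, 1.0], [0.001, 1.0, -0.019], [-1.0, 0.001, 0.003]]
contact_force: [-0.4, 1.0, 6.7]
grip_width: 39.5
[614.8919093  244.62499221 -13.6289901 ] 39.486185427120965
red [([615.2, 242.7, 20.7, 56.2], [320.0, 358.0], 12122)]
[-14.32685489 -13.60942973 -13.05703824 -12.62225023] 15.999633577911851
```

```bash
python3 -m inch '[-2,0,0,0,0,0,3.4, -6,0,0,0,0,0,3.4, -10,0,0,0,0,0,3.4, -14,0,0,0,0,0,3.4, -16,-2,0,0,0,0,3.4, -16,-5,-0.7,0,0,0,3.4, -16,-8.5,-1.4,0,0,0,3.4, -16,-12,-2.1,0,0,0,3.4, -16,-15,-2.75,0,0,0,3.4, -16,-18,-2.75,0,0,0,3.4, -16,-18,-2.75,0,0,0,3.4, -16,-18,-2.75,0,0,0,3.4]'
cat >> h.py <<'E'
def held(col,tag=None):
    p,d,s,W=snap("wrist",tag); R=np.array(s["eef_rot"]); T=(W-s["tcp_pos"])@R
    z=s["tcp_pos"][2]+70; c=caps(p,W,z-12,z+12,want=[col])[col]; c=max(c,key=lambda a:a[2])
    print("tcp",s["tcp_pos"].round(1),"w",s["grip_width"].round(1),"F",s["contact_force"].round(1),"rot",R[:2,2].round(3),R[2].round(3)); print("cap",c)
    return p,d,s,W,np.array(c[0])
E
python3 - <<'E'
from h import *
p,d,s,W,c=held("red","w9"); np.save("pics/w9W.npy",W)
E
```

```text
clock: 13.05
tcp_pos: [582.6, 63.4, 144.7]
eef_rot: [[0.0, 0.022, 1.0], [0.0, 1.0, -0.022], [-1.0, 0.0, 0.0]]
contact_force: [-0.7, 0.8, -0.7]
grip_width: 38.8Traceback (most recent call last):
  File "<stdin>", line 2, in <module>
  File "h.py", line 42, in held
    print("tcp",s["tcp_pos"].round(1),"w",s["grip_width"].round(1),"F",s["contact_force"].round(1),"rot",R[:2,2].round(3),R[2].round(3)); print("cap",c)
                                          ^^^^^^^^^^^^^^^^^^^^^
AttributeError: 'float' object has no attribute 'round'
```

```bash
sed -i 's/s\["grip_width"\].round(1)/round(float(s["grip_width"]),1)/' h.py
cat >> h.py <<'E'
def holes(W,s):
    m=(W[...,2]<63)&(W[...,2]>44)&(abs(W[...,0]-580)<32)&(W[...,1]<95)&(W[...,1]>-220)
    k,l,st,ce=cv2.connectedComponentsWithStats(m.astype(np.uint8))
    for i in range(1,k):
        if st[i,4]<150: continue
        v,u=np.nonzero(l==i); P=onz("wrist",u.astype(float),v.astype(float),68,s)
        print("hole",ce[i].round(),st[i,4],[np.round(a,1) for a in cv2.minEnclosingCircle(P[:,:2].astype(np.float32))],np.median(W[l==i][:,2]).round(1))
E
python3 - <<'E'
from h import *
p,d,s,W,c=held("red","w9"); holes(W,s)
E
```

```text
tcp [582.7  64.6 144.6] w 39.3 F [-0.2  0.4 -0.9] rot [ 1.   -0.02] [-1.     0.001  0.   ]
cap ([583.3, 62.6, 20.8, 214.4], [320.0, 357.0], 12093)
hole [319. 231.] 2783 [array([582.5,  63.8]), np.float64(21.6)] 50.3
```

```bash
python3 -m inch '[2,0.1,0,0,0,0,3.4, 4.5,0.1,0,0,0,0,3.4, 6.5,0.1,0,0,0,0,3.4, 8.2,0.1,0,0,0,0,3.4, 8.2,0.1,0,0,0,0,3.4, 8.2,0.1,0,0,0,0,3.4, 8.2,0.1,0,0,0,0,3.4]'
python3 - <<'E'
from h import *
p,d,s,W,c=held("red","w10"); holes(W,s)
E
```

```text
clock: 13.73
tcp_pos: [583.8, 66.7, 63.5]
eef_rot: [[0.002, 0.017, 1.0], [0.0, 1.0, -0.017], [-1.0, 0.0, 0.002]]
contact_force: [0.2, 0.9, -1.5]
grip_width: 39.0
tcp [583.8  66.7  63.5] w 39.0 F [ 0.2  0.9 -1.5] rot [ 1.    -0.017] [-1.     0.     0.002]
cap ([584.1, 64.9, 20.6, 133.3], [320.0, 357.0], 12131)
hole [308. 259.] 922 [array([582.5,  64.8]), np.float64(21.3)] 50.3
hole [313. 420.] 400 [array([580.5,  -6.4]), np.float64(18.4)] 60.8
```

View pics/w10.png

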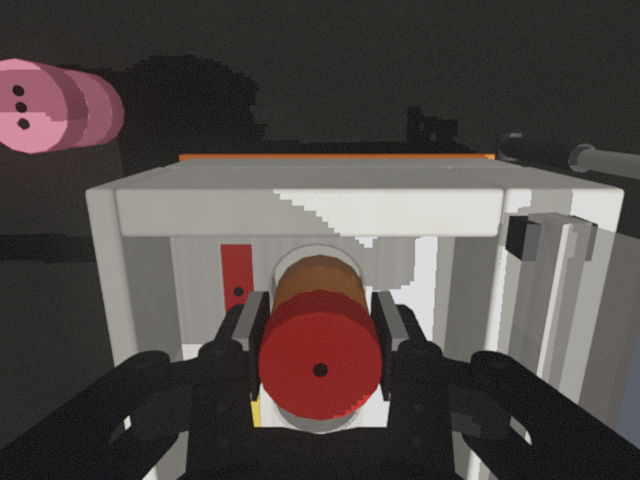

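The red jar hangs centred over its hole (jar at column 320, hole arc 275–365). I'll lower it.

```bash
python3 -m inch '[0.7,-0.05,-0.05,0,0,0,3.4, 1.4,-0.05,-0.05,0,0,0,3.4, 2,-0.05,-0.05,0,0,0,3.4, 2.4,-0.05,-0.05,0,0,0,3.4, 2.7,-0.05,-0.05,0,0,0,3.4, 2.7,-0.05,-0.05,0,0,0,3.4]'
python3 - <<'E'
from h import *
held("red")
E
```

```text
clock: 14.28
tcp_pos: [581.8, 65.2, 36.4]
eef_rot: [[-0.001, 0.019, 1.0], [0.0, 1.0, -0.019], [-1.0, 0.0, -0.001]]
contact_force: [-2.8, -0.5, 5.4]
grip_width: 39.2
tcp [581.8  65.2  36.4] w 39.2 F [-2.8 -0.5  5.4] rot [ 1.    -0.019] [-1.     0.    -0.001]
cap ([582.3, 63.4, 20.8, 106.2], [320.0, 357.0], 12099)
```

```bash
python3 -m inch '[0,0,0,0,0,0,5.4, 0,0,0,0,0,0,5.4, 0,0,0,0,0,0,5.4, 0,0,0,0,0,0,5.4, -1.5,0,0,0,0,0,5.4, -5,0,0,0,0,0,5.4, -9,0,0,0,0,0,5.4, -13,0,0,0,0,0,5.4, -15.4,0,0,0,0,0,5.4, -15.4,0,0,0,0,0,5.4]' 40
python3 - <<'E'
from h import *
p,d,s,W=snap("wrist","w11"); print(s["tcp_pos"],caps(p,W,85,125,want=["red"])); holes(W,s)
E
python3 -m inch '[0,3.5,-1.8,0,0,0,5.6, 0,7,-3.6,0,0,0,5.6, 0,10.5,-5.4,0,0,0,5.6, 0,14,-7.2,0,0,0,5.6, 0,17.5,-9,0,0,0,5.6, 0,21,-10.8,0,0,0,5.6, 0,24.5,-12.6,0,0,0,5.6, 0,27,-13.9,0,0,0,5.6, 0,27,-13.9,0,0,0,5.6, 0,27,-13.9,0,0,0,5.6]'
python3 - <<'E'
from h import *
p,d,s,W=snap("wrist"); print(s["tcp_pos"],s["eef_rot"].round(3)[:2,1:])
for k,v in caps(p,W,want=["yellow","green","blue"]).items(): print(k,v)
E
```

```text
clock: 15.17
tcp_pos: [586.4, 65.3, 196.2]
eef_rot: [[0.013, 0.019, 1.0], [0.0, 1.0, -0.019], [-1.0, 0.0, 0.013]]
contact_force: [1.0, 0.2, 0.7]
grip_width: 54.1
[586.40809725  65.28805913 196.21127526] {'red': [([582.2, 63.6, 20.1, 106.2], [312.0, 228.0], 2530)]}
hole [317. 202.] 160 [array([582.9,  65.7]), np.float64(21.3)] 54.9
hole [313. 288.] 1843 [array([581.4,   2.5]), np.float64(21.5)] 50.4
hole [313. 353.] 1552 [array([580.4, -58.7]), np.float64(21.5)] 50.6
hole [313. 411.] 1307 [array([ 579.4, -120. ]), np.float64(21.3)] 50.7
clock: 16.05
tcp_pos: [446.7, 338.4, 187.8]
eef_rot: [[-0.003, 0.015, 1.0], [-0.002, 1.0, -0.015], [-1.0, -0.002, -0.003]]
contact_force: [1.0, 0.9, -0.2]
grip_width: 56.1
[446.70660747 338.44760461 187.80482539] [[ 0.015  1.   ]
 [ 1.    -0.015]]
yellow [([447.5, 343.2, 19.0, 56.1], [320.0, 199.0], 598)]
green [([535.7, 263.2, 8.2, 53.6], [424.0, 296.0], 50)]
blue [([439.6, 256.7, 20.4, 56.1], [313.0, 305.0], 1565)]
```

```bash
cat >> h.py <<'E'
def top(W,x,y,r=35,z=(53,60)):
    m=(abs(W[...,0]-x)<r)&(abs(W[...,1]-y)<r)&(W[...,2]>z[0])&(W[...,2]<z[1])
    k,l,st,ce=cv2.connectedComponentsWithStats(m.astype(np.uint8))
    for i in range(1,k):
        if st[i,4]>60:
            q=W[l==i]; c,ra=cv2.minEnclosingCircle(q[:,:2].astype(np.float32)); print("top",np.round(c,1),round(ra,1),np.median(q[:,2]).round(1),ce[i].round(),st[i,4])
E
python3 - <<'E'
from h import *
for n in("wrist","scene"):
    p,d,s,W=snap(n); print(n); top(W,448,338)
E
```

```text
wrist
top [447.8 337.7] 20.3 56.3 [320. 213.] 1922
scene
top [448.6 337.5] 21.8 55.8 [429. 350.] 231
```

```bash
python3 -m inch '[4,0,0.1,0,0,0,5.6, 8,0,0.1,0,0,0,5.6, 12,0,0.1,0,0,0,5.6, 15,0,0.1,0,0,0,5.6, 18,0,0.1,0,0,0,5.6, 20.1,0,0.1,0,0,0,5.6, 20.1,0,0.1,0,0,0,5.6, 20.1,0,0.1,0,0,0,5.6]' 
python3 -m inch '[0,0,0,0,0,0,3.4, 0,0,0,0,0,0,3.4, 0,0,0,0,0,0,3.4, 0,0,0,0,0,0,3.4, 0,0,0,0,0,0,3.4, 0,0,0,0,0,0,3.4]' 40
python3 - <<'E'
from h import *
p,d,s,W,c=held("yellow"); top(W,c[0],c[1])
E
```

```text
clock: 16.87
tcp_pos: [449.3, 336.2, -12.3]
eef_rot: [[-0.002, 0.021, 1.0], [-0.002, 1.0, -0.021], [-1.0, -0.002, -0.002]]
contact_force: [0.2, 0.7, 1.0]
grip_width: 55.9
clock: 17.37
tcp_pos: [450.9, 338.4, -9.6]
eef_rot: [[0.004, 0.018, 1.0], [0.001, 1.0, -0.018], [-1.0, 0.002, 0.004]]
contact_force: [0.3, -1.6, 6.5]
grip_width: 38.9
tcp [450.9 338.4  -9.6] w 38.9 F [ 0.3 -1.6  6.5] rot [ 1.    -0.018] [-1.     0.002  0.004]
cap ([451.2, 337.8, 21.0, 56.3], [319.0, 348.0], 10866)
top [454.7 347. ] 29.8 56.3 [321. 350.] 11523
top [420.9 347.5] 2.9 56.5 [224. 333.] 171
```

```bash
python3 -m inch '[-3,0,0,0,0,0,3.4, -7,0,0,0,0,0,3.4, -11,0,0,0,0,0,3.4, -15,0,0,0,0,0,3.4, -16,-3,1.2,0,0,0,3.4, -16,-6.5,2.6,0,0,0,3.4, -16,-10,4,0,0,0,3.4, -16,-13.5,5.4,0,0,0,3.4, -16,-17,6.8,0,0,0,3.4, -16,-20.5,8.2,0,0,0,3.4, -16,-24,9.7,0,0,0,3.4, -16,-24,9.7,0,0,0,3.4]'
python3 -m inch '[0,-3,1.3,0,0,0,3.4, 0,-6,2.6,0,0,0,3.4, 0,-9.4,3.9,0,0,0,3.4, 0,-9.4,3.9,0,0,0,3.4, 2,-9.4,3.9,0,0,0,3.4, 5,-9.4,3.9,0,0,0,3.4, 7.7,-9.4,3.9,0,0,0,3.4, 7.7,-9.4,3.9,0,0,0,3.4, 7.7,-9.4,3.9,0,0,0,3.4]'
python3 - <<'E'
from h import *
p,d,s,W,c=held("yellow"); holes(W,s)
E
```

```text
clock: 18.42
tcp_pos: [544.7, 89.6, 148.8]
eef_rot: [[0.003, 0.024, 1.0], [-0.004, 1.0, -0.024], [-1.0, -0.004, 0.003]]
contact_force: [-0.2, 0.9, -1.3]
grip_width: 38.5
clock: 19.17
tcp_pos: [577.6, 1.9, 70.6]
eef_rot: [[-0.004, 0.018, 1.0], [0.001, 1.0, -0.018], [-1.0, 0.001, -0.004]]
contact_force: [0.7, -0.2, -0.4]
grip_width: 38.9
tcp [577.6   1.9  70.6] w 38.9 F [ 0.7 -0.2 -0.4] rot [ 1.    -0.018] [-1.     0.001 -0.004]
cap ([578.2, 1.1, 21.1, 136.4], [320.0, 348.0], 10936)
hole [338. 252.] 1283 [array([581.6,   2.6]), np.float64(21.3)] 50.4
hole [334. 406.] 373 [array([583.6, -69.3]), np.float64(17.1)] 60.7
```

```bash
python3 -m inch '[0,0.1,0.32,0,0,0,3.4, 0.4,0.1,0.32,0,0,0,3.4, 0.8,0.1,0.32,0,0,0,3.4, 0.8,0.1,0.32,0,0,0,3.4]'
python3 - <<'E'
from h import *
p,d,s,W,c=held("yellow")
E
python3 -m inch '[0.7,0,0,0,0,0,3.4, 1.3,0,0,0,0,0,3.4, 1.8,0,0,0,0,0,3.4, 2.2,0,0,0,0,0,3.4, 2.2,0,0,0,0,0,3.4]'
python3 - <<'E'
from h import *
p,d,s,W,c=held("yellow")
E
```

```text
clock: 19.55
tcp_pos: [582.3, 2.4, 63.7]
eef_rot: [[0.0, 0.019, 1.0], [0.0, 1.0, -0.019], [-1.0, 0.0, 0.0]]
contact_force: [-0.5, -0.1, -1.9]
grip_width: 39.2
tcp [582.3   2.4  63.7] w 39.2 F [-0.5 -0.1 -1.9] rot [ 1.    -0.019] [-1.  0.  0.]
cap ([583.0, 1.8, 21.0, 129.5], [320.0, 348.0], 10909)
clock: 20.02
tcp_pos: [581.9, 2.3, 40.7]
eef_rot: [[-0.001, 0.019, 1.0], [0.0, 1.0, -0.019], [-1.0, 0.0, -0.001]]
contact_force: [-0.4, 0.2, -1.3]
grip_width: 38.9
tcp [581.9   2.3  40.7] w 38.9 F [-0.4  0.2 -1.3] rot [ 1.    -0.019] [-1.     0.    -0.001]
cap ([582.5, 1.9, 20.8, 106.6], [320.0, 348.0], 10889)
```

```bash
python3 -m inch '[0,0,0,0,0,0,5.4, 0,0,0,0,0,0,5.4, 0,0,0,0,0,0,5.4, 0,0,0,0,0,0,5.4, -1.5,0,0,0,0,0,5.4, -5,0,0,0,0,0,5.4, -9,0,0,0,0,0,5.4, -13,0,0,0,0,0,5.4, -15.4,0,0,0,0,0,5.4, -15.4,0,0,0,0,0,5.4]' 40
python3 - <<'E'
from h import *
p,d,s,W=snap("wrist"); print(s["tcp_pos"],s["eef_rot"][:2,1]); top(W,582,63,30,(100,112)); top(W,581,2,30,(100,112)); holes(W,s)
E
python3 -m inch '[0,4,-1,0,0,0,5.6, 0,8,-2,0,0,0,5.6, 0,12,-3,0,0,0,5.6, 0,16,-4,0,0,0,5.6, 0,20,-5,0,0,0,5.6, 0,24.3,-5.7,0,0,0,5.6, 0,24.3,-5.7,0,0,0,5.6, 0,24.3,-5.7,0,0,0,5.6]'
python3 - <<'E'
from h import *
p,d,s,W=snap("wrist","w12"); print(s["tcp_pos"],s["eef_rot"].round(3)[:2,1:])
top(W,530,246);top(W,440,256,30)
E
```

```text
clock: 20.9
tcp_pos: [586.4, 1.9, 202.6]
eef_rot: [[0.013, 0.018, 1.0], [-0.001, 1.0, -0.018], [-1.0, -0.001, 0.013]]
contact_force: [0.5, 0.1, 0.1]
grip_width: 54.0
[586.35729632   1.85521515 202.56804727] [0.01849324 0.99982831]
top [581.9  63.2] 20.3 106.2 [309. 137.] 2863
top [582.3   2.1] 20.3 106.3 [312. 224.] 2431
hole [311. 284.] 1791 [array([580.3, -59.7]), np.float64(21.6)] 50.5
hole [312. 347.] 1503 [array([ 579.4, -120.8]), np.float64(21.5)] 50.5
hole [312. 405.] 1280 [array([ 578.4, -182.1]), np.float64(21.4)] 50.6
clock: 21.62
tcp_pos: [528.2, 248.2, 193.9]
eef_rot: [[-0.003, 0.014, 1.0], [-0.001, 1.0, -0.014], [-1.0, -0.001, -0.003]]
contact_force: [-0.9, -1.2, 0.1]
grip_width: 55.8
[528.2475809  248.15511751 193.86987584] [[ 0.014  1.   ]
 [ 1.    -0.014]]
top [530.  245.7] 20.3 56.3 [322. 214.] 1853
top [439.7 256.5] 20.2 56.3 [210. 203.] 1917
```

```bash
python3 -m inch '[4,-0.05,0.05,0,0,0,5.6, 8,-0.05,0.05,0,0,0,5.6, 12,-0.05,0.05,0,0,0,5.6, 15,-0.05,0.05,0,0,0,5.6, 18,-0.05,0.05,0,0,0,5.6, 20.4,-0.05,0.05,0,0,0,5.6, 20.4,-0.05,0.05,0,0,0,5.6, 20.4,-0.05,0.05,0,0,0,5.6]' 
python3 -m inch '[0,0,0,0,0,0,3.4, 0,0,0,0,0,0,3.4, 0,0,0,0,0,0,3.4, 0,0,0,0,0,0,3.4, 0,0,0,0,0,0,3.4, 0,0,0,0,0,0,3.4]' 40
python3 - <<'E'
from h import *
p,d,s,W,c=held("green"); top(W,c[0],c[1],26)
E
```

```text
clock: 22.33
tcp_pos: [529.4, 243.6, -9.7]
eef_rot: [[-0.004, 0.021, 1.0], [-0.002, 1.0, -0.021], [-1.0, -0.002, -0.004]]
contact_force: [-0.1, -1.2, 0.7]
grip_width: 56.0
clock: 22.83
tcp_pos: [531.7, 245.9, -6.7]
eef_rot: [[0.003, 0.018, 1.0], [0.001, 1.0, -0.018], [-1.0, 0.001, 0.003]]
contact_force: [-0.3, -0.9, 6.7]
grip_width: 38.8
tcp [531.7 245.9  -6.7] w 38.8 F [-0.3 -0.9  6.7] rot [ 1.    -0.018] [-1.     0.001  0.003]
cap ([532.7, 246.3, 21.0, 56.2], [320.0, 343.0], 9957)
top [532.3 252.2] 26.6 56.3 [320. 343.] 10896
```

```bash
python3 -m inch '[-3,0,0,0,0,0,3.4, -7,0,0,0,0,0,3.4, -11,0,0,0,0,0,3.4, -15,0,0,0,0,0,3.4, -16,-3,0.5,0,0,0,3.4, -16,-6.5,1.1,0,0,0,3.4, -16,-10,1.7,0,0,0,3.4, -16,-13.5,2.3,0,0,0,3.4, -16,-17,2.9,0,0,0,3.4, -16,-20.5,3.5,0,0,0,3.4, -16,-24,4.2,0,0,0,3.4, -16,-24,4.2,0,0,0,3.4]'
python3 -m inch '[0,-3,0.6,0,0,0,3.4, 0,-6.5,1.2,0,0,0,3.4, 0,-6.5,1.2,0,0,0,3.4, 2,-6.5,1.2,0,0,0,3.4, 5,-6.5,1.2,0,0,0,3.4, 7.7,-6.5,1.2,0,0,0,3.4, 7.7,-6.5,1.2,0,0,0,3.4, 7.7,-6.5,1.2,0,0,0,3.4]'
python3 - <<'E'
from h import *
p,d,s,W,c=held("green"); holes(W,s)
E
```

```text
clock: 23.88
tcp_pos: [569.1, -1.4, 151.7]
eef_rot: [[0.002, 0.023, 1.0], [-0.005, 1.0, -0.023], [-1.0, -0.005, 0.002]]
contact_force: [0.0, 0.4, -1.5]
grip_width: 38.6
clock: 24.55
tcp_pos: [577.3, -59.4, 73.6]
eef_rot: [[-0.004, 0.018, 1.0], [0.001, 1.0, -0.018], [-1.0, 0.001, -0.004]]
contact_force: [0.7, 0.5, -1.0]
grip_width: 38.8
tcp [577.3 -59.4  73.6] w 38.8 F [ 0.7  0.5 -1. ] rot [ 1.    -0.018] [-1.     0.001 -0.004]
cap ([578.4, -59.0, 20.7, 136.5], [319.0, 343.0], 9666)
hole [330.  34.] 729 [array([582.4,  58.3]), np.float64(21.1)] 51.2
hole [338. 250.] 945 [array([581.1, -58.2]), np.float64(21.2)] 50.4
hole [330. 400.] 728 [array([ 579.8, -125.7]), np.float64(20.3)] 58.9
```

```bash
python3 -m inch '[0,-0.05,0.12,0,0,0,3.4, 0.4,-0.05,0.12,0,0,0,3.4, 0.8,-0.05,0.12,0,0,0,3.4, 0.8,-0.05,0.12,0,0,0,3.4]'
python3 - <<'E'
from h import *
p,d,s,W,c=held("green")
E
```

```text
clock: 24.93
tcp_pos: [579.8, -60.6, 66.7]
eef_rot: [[0.0, 0.019, 1.0], [0.0, 1.0, -0.019], [-1.0, 0.0, 0.0]]
contact_force: [-0.4, 0.2, -1.4]
grip_width: 39.1
tcp [579.8 -60.6  66.7] w 39.1 F [-0.4  0.2 -1.4] rot [ 1.    -0.019] [-1.  0.  0.]
cap ([580.7, -59.7, 20.6, 129.6], [320.0, 343.0], 9662)
```

```bash
python3 -m inch '[0.7,0,0,0,0,0,3.4, 1.3,0,0,0,0,0,3.4, 1.9,0,0,0,0,0,3.4, 2.35,0,0,0,0,0,3.4, 2.35,0,0,0,0,0,3.4]'
python3 - <<'E'
from h import *
p,d,s,W,c=held("green")
E
```

```text
clock: 25.4
tcp_pos: [579.2, -60.7, 43.1]
eef_rot: [[-0.001, 0.019, 1.0], [0.0, 1.0, -0.019], [-1.0, 0.0, -0.001]]
contact_force: [-1.2, 0.3, 4.5]
grip_width: 39.0
tcp [579.2 -60.7  43.1] w 39.0 F [-1.2  0.3  4.5] rot [ 1.    -0.019] [-1.     0.    -0.001]
cap ([579.4, -60.5, 21.0, 106.3], [320.0, 342.0], 9289)
```

```bash
python3 -m inch '[0,0,0,0,0,0,5.4, 0,0,0,0,0,0,5.4, 0,0,0,0,0,0,5.4, 0,0,0,0,0,0,5.4, -1.5,0,0,0,0,0,5.4, -5,0,0,0,0,0,5.4, -9,0,0,0,0,0,5.4, -13,0,0,0,0,0,5.4, -15.4,0,0,0,0,0,5.4, -15.4,0,0,0,0,0,5.4]' 40
python3 - <<'E'
from h import *
p,d,s,W=snap("wrist"); print(s["tcp_pos"],s["eef_rot"][:2,1]); top(W,582,63,25,(100,112)); top(W,581,2,25,(100,112));top(W,580,-60,25,(100,112)); holes(W,s)
E
python3 -m inch '[0,3.5,-1.6,0,0,0,5.6, 0,7,-3.2,0,0,0,5.6, 0,10.5,-4.8,0,0,0,5.6, 0,14,-6.4,0,0,0,5.6, 0,17.5,-8,0,0,0,5.6, 0,21,-9.6,0,0,0,5.6, 0,24.5,-11.2,0,0,0,5.6, 0,28,-12.8,0,0,0,5.6, 0,31.4,-14.5,0,0,0,5.6, 0,31.4,-14.5,0,0,0,5.6, 0,31.4,-14.5,0,0,0,5.6]'
python3 - <<'E'
from h import *
p,d,s,W=snap("wrist","w13"); print(s["tcp_pos"],s["eef_rot"].round(3)[:2,1:])
top(W,440,256,26); top(W,365,290,60,(14,24))
E
```

```text
clock: 26.28
tcp_pos: [583.8, -61.6, 203.8]
eef_rot: [[0.013, 0.019, 1.0], [-0.003, 1.0, -0.019], [-1.0, -0.002, 0.013]]
contact_force: [0.5, 0.1, -0.1]
grip_width: 53.9
[583.84115982 -61.56165966 203.78053406] [0.0185422  0.99982496]
top [582.3  63. ] 20.3 106.3 [311.  33.] 3523
top [582.2   1.9] 20.3 106.3 [313. 133.] 2866
top [579.8 -60.1] 20.4 106.3 [312. 222.] 2425
hole [315.  66.] 254 [array([582.6,  59.6]), np.float64(21.2)] 50.8
hole [313. 281.] 1794 [array([ 579.4, -121.3]), np.float64(21.5)] 50.5
hole [314. 345.] 1507 [array([ 578.3, -182.9]), np.float64(21.5)] 50.6
clock: 27.25
tcp_pos: [438.8, 257.1, 195.5]
eef_rot: [[-0.003, 0.014, 1.0], [-0.001, 1.0, -0.014], [-1.0, -0.001, -0.003]]
contact_force: [0.1, -0.3, 0.3]
grip_width: 55.6
[438.81523332 257.08113526 195.51818359] [[ 0.014  1.   ]
 [ 1.    -0.014]]
top [439.3 256.4] 20.4 56.2 [320. 212.] 1839
top [339.2 280.9] 35.0 19.0 [208. 176.] 2441
```

```bash
python3 -m inch '[4,0,-0.05,0,0,0,5.6, 8,0,-0.05,0,0,0,5.6, 12,0,-0.05,0,0,0,5.6, 15,0,-0.05,0,0,0,5.6, 18,0,-0.05,0,0,0,5.6, 20.5,0,-0.05,0,0,0,5.6, 20.5,0,-0.05,0,0,0,5.6, 20.5,0,-0.05,0,0,0,5.6]' 
python3 -m inch '[0,0,0,0,0,0,3.4, 0,0,0,0,0,0,3.4, 0,0,0,0,0,0,3.4, 0,0,0,0,0,0,3.4, 0,0,0,0,0,0,3.4, 0,0,0,0,0,0,3.4]' 40
python3 - <<'E'
from h import *
p,d,s,W,c=held("blue")
E
```

```text
clock: 27.97
tcp_pos: [439.6, 254.1, -9.2]
eef_rot: [[-0.004, 0.021, 1.0], [-0.002, 1.0, -0.021], [-1.0, -0.002, -0.004]]
contact_force: [0.2, -0.0, -0.1]
grip_width: 55.9
clock: 28.47
tcp_pos: [441.5, 256.3, -6.4]
eef_rot: [[0.003, 0.018, 1.0], [0.001, 1.0, -0.018], [-1.0, 0.001, 0.003]]
contact_force: [0.8, -1.8, 6.4]
grip_width: 39.0
tcp [441.5 256.3  -6.4] w 39.0 F [ 0.8 -1.8  6.4] rot [ 1.    -0.018] [-1.     0.001  0.003]
cap ([441.9, 256.3, 21.2, 56.2], [319.0, 342.0], 9797)
```

```bash
python3 -m inch '[-3,0,0,0,0,0,3.4, -7,0,0,0,0,0,3.4, -11,0,0,0,0,0,3.4, -15,0,0,0,0,0,3.4, -16,-3,1.2,0,0,0,3.4, -16,-6.5,2.5,0,0,0,3.4, -16,-10,3.8,0,0,0,3.4, -16,-13.5,5.2,0,0,0,3.4, -16,-17,6.5,0,0,0,3.4, -16,-20.5,7.9,0,0,0,3.4, -16,-24,9.2,0,0,0,3.4, -16,-24,9.2,0,0,0,3.4]'
python3 -m inch '[0,-3,1.2,0,0,0,3.4, 0,-6.5,2.5,0,0,0,3.4, 0,-10,3.9,0,0,0,3.4, 0,-13.5,5.2,0,0,0,3.4, 0,-13.5,5.2,0,0,0,3.4, 2,-13.5,5.2,0,0,0,3.4, 5,-13.5,5.2,0,0,0,3.4, 7.7,-13.5,5.2,0,0,0,3.4, 7.7,-13.5,5.2,0,0,0,3.4, 7.7,-13.5,5.2,0,0,0,3.4, 7.7,-13.5,5.2,0,0,0,3.4]'
python3 - <<'E'
from h import *
p,d,s,W,c=held("blue"); holes(W,s)
E
```

```text
clock: 29.52
tcp_pos: [530.5, 7.9, 152.2]
eef_rot: [[0.003, 0.023, 1.0], [-0.005, 1.0, -0.023], [-1.0, -0.004, 0.003]]
contact_force: [-0.1, 0.1, -0.6]
grip_width: 38.4
clock: 30.43
tcp_pos: [578.2, -121.6, 76.4]
eef_rot: [[0.002, 0.018, 1.0], [-0.001, 1.0, -0.018], [-1.0, -0.0, 0.002]]
contact_force: [0.8, 0.5, -1.0]
grip_width: 38.8
tcp [ 578.2 -121.6   76.4] w 38.8 F [ 0.8  0.5 -1. ] rot [ 1.    -0.018] [-1.    -0.     0.002]
cap ([578.5, -121.2, 20.9, 139.0], [320.0, 342.0], 9733)
hole [314.  35.] 917 [array([581.2,  -2.5]), np.float64(21.2)] 50.9
hole [325. 246.] 974 [array([ 579.4, -121. ]), np.float64(21.3)] 50.4
hole [323. 399.] 455 [array([ 578.7, -191.1]), np.float64(18.8)] 60.1
```

```bash
python3 -m inch '[0,0,0.05,0,0,0,3.4, 0.5,0,0.05,0,0,0,3.4, 1,0,0.05,0,0,0,3.4, 1,0,0.05,0,0,0,3.4, 1,0,0.05,0,0,0,3.4]'
python3 - <<'E'
from h import *
p,d,s,W,c=held("blue")
E
```

```text
clock: 30.9
tcp_pos: [577.3, -121.6, 64.8]
eef_rot: [[-0.001, 0.019, 1.0], [0.0, 1.0, -0.019], [-1.0, 0.0, -0.001]]
contact_force: [0.4, -0.1, -0.8]
grip_width: 38.9
tcp [ 577.3 -121.6   64.8] w 38.9 F [ 0.4 -0.1 -0.8] rot [ 1.    -0.019] [-1.     0.    -0.001]
cap ([577.7, -121.2, 20.9, 127.4], [320.0, 342.0], 9715)
```

```bash
python3 -m inch '[0,0,0.15,0,0,0,3.4, 0.2,0,0.15,0,0,0,3.4, 0.8,0,0.15,0,0,0,3.4, 1.4,0,0.15,0,0,0,3.4, 1.8,0,0.15,0,0,0,3.4, 2.1,0,0.15,0,0,0,3.4, 2.1,0,0.15,0,0,0,3.4]'
python3 - <<'E'
from h import *
p,d,s,W,c=held("blue")
E
```

```text
clock: 31.53
tcp_pos: [579.0, -121.7, 43.8]
eef_rot: [[-0.001, 0.019, 1.0], [0.0, 1.0, -0.019], [-1.0, 0.0, -0.001]]
contact_force: [0.2, -0.4, -0.9]
grip_width: 38.5
tcp [ 579.  -121.7   43.8] w 38.5 F [ 0.2 -0.4 -0.9] rot [ 1.    -0.019] [-1.     0.    -0.001]
cap ([579.7, -120.9, 20.5, 106.4], [320.0, 342.0], 9678)
```

```bash
python3 -m inch '[0,0,0,0,0,0,5.4, 0,0,0,0,0,0,5.4, 0,0,0,0,0,0,5.4, 0,0,0,0,0,0,5.4, -1.5,0,0,0,0,0,5.4, -5,0,0,0,0,0,5.4, -9,0,0,0,0,0,5.4, -13,0,0,0,0,0,5.4, -17,0,0,0,0,0,5.4, -21,0,0,0,0,0,5.4, -25,0,0,0,0,0,5.4, -25,0,0,0,0,0,5.4]' 40
python3 -m inch '[-4,0,0,0,0,0,5.4, -4,2,0,0,0,0,5.4, -4,6,0,0,0,0,5.4, -4,6,0,0,0,0,5.4]'
python3 - <<'E'
from h import *
p,d,s,W=snap("wrist","w14"); print(s["tcp_pos"],s["eef_rot"][:2,1])
for y in (63,2,-60,-121): top(W,580,y,25,(100,112))
holes(W,s)
p,d,s,W=snap("scene","s14"); hsv=cv2.cvtColor(p,cv2.COLOR_RGB2HSV)
m=(hsv[...,0]>104)&(hsv[...,0]<122)&(hsv[...,1]>130)&(W[...,2]>200)&(W[...,2]<330)&(W[...,0]>640)&(W[...,0]<750)
print("handle",m.sum(),np.nanpercentile(W[m],[5,50,95],axis=0).round())
E
```

```text
clock: 32.58
tcp_pos: [583.1, -122.9, 303.6]
eef_rot: [[0.016, 0.019, 1.0], [-0.005, 1.0, -0.018], [-1.0, -0.005, 0.016]]
contact_force: [0.5, -0.5, 0.9]
grip_width: 53.9
clock: 32.92
tcp_pos: [580.2, -55.9, 334.9]
eef_rot: [[0.002, 0.014, 1.0], [0.005, 1.0, -0.014], [-1.0, 0.005, 0.002]]
contact_force: [-0.3, 0.2, 0.1]
grip_width: 54.0
[580.24722506 -55.85801897 334.94213407] [0.01373865 0.99989171]
top [581.9  63.2] 20.2 106.2 [319.  69.] 1509
top [582.1   2.2] 20.2 106.2 [320. 135.] 1317
top [579.7 -59.9] 20.3 106.3 [318. 197.] 1177
top [ 579.2 -120.6] 20.2 106.2 [319. 252.] 1062
hole [319. 292.] 880 [array([ 578.1, -183. ]), np.float64(21.5)] 50.5
handle 354 [[ 690. -125.  264.]
 [ 697.  -39.  304.]
 [ 702.    8.  308.]]
```

View pics/s14.png

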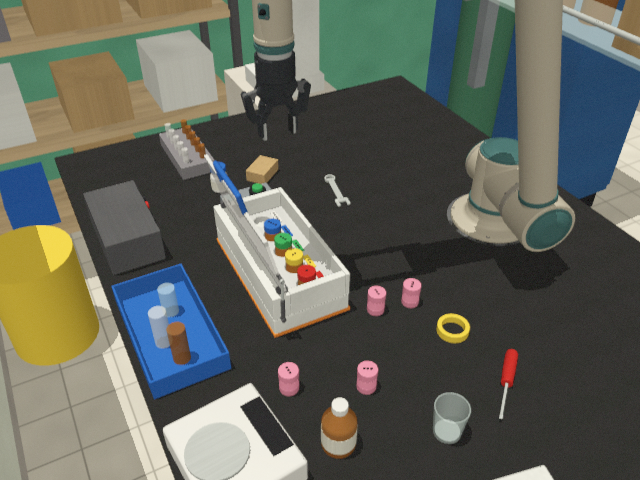

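All four jars show seated, and no white sample jar is present. The flap is up and its handle is at about (228,185). Next I'll move over the handle.

```bash
python3 -m inch '[0,-0.3,4,0,0,0,3.8, 0,-0.5,8,0,0,0,3.8, 0,-0.5,11.7,0,0,0,3.8, 0,-0.5,11.7,0,0,0,3.8, 0,-0.5,11.7,0,0,0,3.8, 0,-0.5,11.7,0,0,0,3.8]'
python3 - <<'E'
from h import *
p,d,s,W=snap("wrist","w15"); print(s["tcp_pos"],s["eef_rot"].round(3))
hsv=cv2.cvtColor(p,cv2.COLOR_RGB2HSV)
m=(hsv[...,0]>104)&(hsv[...,0]<122)&(hsv[...,1]>110)&(W[...,2]>296)
q=W[m]; print(m.sum(),np.nanpercentile(q,[1,50,99],axis=0).round(1)); f=np.polyfit(q[:,1],q[:,0],1); print(f,np.polyval(f,-61),q[:,1].min(),q[:,1].max())
E
```

```text
clock: 33.52
tcp_pos: [696.9, -69.8, 332.9]
eef_rot: [[-0.003, 0.02, 1.0], [0.0, 1.0, -0.02], [-1.0, 0.0, -0.003]]
contact_force: [0.2, -0.4, 0.7]
grip_width: 37.7
[696.86170719 -69.83509002 332.85972958] [[-0.003  0.02   1.   ]
 [ 0.     1.    -0.02 ]
 [-1.     0.    -0.003]]
5208 [[ 690.1 -128.8  301.7]
 [ 697.   -52.9  307.5]
 [ 711.7    6.   444.5]]
[1.55167177e-02 6.97911051e+02] 696.964531584768 -132.87744090983867 7.578550475014637
```

```bash
python3 -m inch '[3,0.6,0,0,0,0,3.8, 6,0.6,0,0,0,0,3.8, 9.1,0.6,0,0,0,0,3.8, 9.1,0.6,0,0,0,0,3.8, 9.1,0.6,0,0,0,0,3.8, 9.1,0.6,0,0,0,0,0.5, 9.1,0.6,0,0,0,0,0.5, 9.1,0.6,0,0,0,0,0.5, 9.1,0.6,0,0,0,0,0.5, 9.1,0.6,0,0,0,0,0.5, 9.1,0.6,0,0,0,0,0.5, 9.1,0.6,0,0,0,0,0.5]' 50
python3 - <<'E'
import numpy as np
# closing table from 1.8 to 0 
th=[1.8]
segs=[]
t0=1.79
for n in range(4):
    r=[]
    for i in range(1,13):
        t=t0-i*0.0375; r.append((round(-19*(np.sin(t)-np.sin(t0)),2),round(19*(np.cos(t0)-np.cos(t)),2)))
    print(round(t0,3),[(float(a),float(b)) for a,b in r]); t0=t
E
```

```text
clock: 34.57
tcp_pos: [696.4, -63.3, 246.9]
eef_rot: [[0.001, 0.019, 1.0], [-0.001, 1.0, -0.019], [-1.0, -0.001, 0.001]]
contact_force: [-5.2, 0.6, 5.3]
grip_width: 10.4
1.79 [(-0.14, -0.7), (-0.26, -1.4), (-0.35, -2.11), (-0.41, -2.82), (-0.45, -3.53), (-0.45, -4.24), (-0.44, -4.95), (-0.39, -5.67), (-0.32, -6.37), (-0.22, -7.08), (-0.1, -7.78), (0.05, -8.48)]
1.34 [(0.18, -0.69), (0.38, -1.37), (0.6, -2.05), (0.86, -2.72), (1.13, -3.37), (1.44, -4.02), (1.76, -4.65), (2.11, -5.27), (2.48, -5.88), (2.88, -6.47), (3.29, -7.05), (3.73, -7.61)]
0.89 [(0.46, -0.55), (0.94, -1.07), (1.44, -1.58), (1.95, -2.07), (2.49, -2.54), (3.04, -2.99), (3.61, -3.42), (4.19, -3.83), (4.79, -4.21), (5.41, -4.58), (6.03, -4.92), (6.67, -5.23)]
0.44 [(0.65, -0.29), (1.31, -0.56), (1.98, -0.8), (2.66, -1.02), (3.35, -1.21), (4.04, -1.37), (4.74, -1.51), (5.44, -1.62), (6.15, -1.71), (6.86, -1.77), (7.57, -1.8), (8.28, -1.81)]
```

```bash
python3 -m inch '[-0.14,0,-0.7,0,0,0,0.5, -0.26,0,-1.4,0,0,0,0.5, -0.35,0,-2.1,0,0,0,0.5, -0.41,0,-2.8,0,0,0,0.5, -0.45,0,-3.5,0,0,0,0.5, -0.45,0,-4.25,0,0,0,0.5, -0.44,0,-4.95,0,0,0,0.5, -0.4,0,-5.65,0,0,0,0.5, -0.32,0,-6.35,0,0,0,0.5, -0.22,0,-7.1,0,0,0,0.5, -0.1,0,-7.8,0,0,0,0.5, 0.05,0,-8.5,0,0,0,0.5]'
```

```text
clock: 35.57
tcp_pos: [612.5, -61.9, 245.1]
eef_rot: [[0.004, 0.019, 1.0], [-0.002, 1.0, -0.019], [-1.0, -0.001, 0.004]]
contact_force: [-1.5, -1.0, 8.4]
grip_width: 10.0
```

```bash
python3 -m inch '[0.18,0,-0.7,0,0,0,0.5, 0.4,0,-1.35,0,0,0,0.5, 0.6,0,-2.05,0,0,0,0.5, 0.85,0,-2.7,0,0,0,0.5, 1.15,0,-3.35,0,0,0,0.5, 1.45,0,-4,0,0,0,0.5, 1.75,0,-4.65,0,0,0,0.5, 2.1,0,-5.25,0,0,0,0.5, 2.5,0,-5.9,0,0,0,0.5, 2.9,0,-6.45,0,0,0,0.5, 3.3,0,-7.05,0,0,0,0.5, 3.75,0,-7.6,0,0,0,0.5]'
```

```text
clock: 36.57
tcp_pos: [534.0, -60.6, 205.2]
eef_rot: [[-0.003, 0.019, 1.0], [-0.001, 1.0, -0.019], [-1.0, -0.001, -0.003]]
contact_force: [-5.2, -3.8, 7.1]
grip_width: 10.0
```

```bash
python3 -m inch '[0.45,0,-0.55,0,0,0,0.5, 0.95,0,-1.05,0,0,0,0.5, 1.45,0,-1.6,0,0,0,0.5, 1.95,0,-2.05,0,0,0,0.5, 2.5,0,-2.55,0,0,0,0.5, 3.05,0,-3,0,0,0,0.5, 3.6,0,-3.4,0,0,0,0.5, 4.2,0,-3.85,0,0,0,0.5, 4.8,0,-4.2,0,0,0,0.5, 5.4,0,-4.6,0,0,0,0.5, 6.05,0,-4.9,0,0,0,0.5, 6.65,0,-5.25,0,0,0,0.5]'
```

```text
clock: 37.57
tcp_pos: [481.9, -59.7, 137.2]
eef_rot: [[-0.003, 0.018, 1.0], [-0.001, 1.0, -0.018], [-1.0, -0.001, -0.003]]
contact_force: [-1.9, -5.5, -1.3]
grip_width: 10.0
```

```bash
python3 -m inch '[0.65,0,-0.3,0,0,0,0.5, 1.3,0,-0.55,0,0,0,0.5, 2,0,-0.8,0,0,0,0.5, 2.65,0,-1,0,0,0,0.5, 3.35,0,-1.2,0,0,0,0.5, 4.05,0,-1.35,0,0,0,0.5, 4.75,0,-1.5,0,0,0,0.5, 5.4,0,-1.6,0,0,0,0.5, 6.1,0,-1.7,0,0,0,0.5, 6.8,0,-1.75,0,0,0,0.5, 7.4,0,-1.8,0,0,0,0.5, 7.8,0,-1.8,0,0,0,0.5]'
python3 -m inch '[0.2,0,0,0,0,0,0.5, 0.4,0,0,0,0,0,0.5, 0.4,0,0,0,0,0,0.5, 0.4,0,0,0,0,0,0.5]'
python3 - <<'E'
from h import *
for n in("wrist","scene"):
    p,d,s,W=snap(n); hsv=cv2.cvtColor(p,cv2.COLOR_RGB2HSV)
    m=(hsv[...,0]>104)&(hsv[...,0]<122)&(hsv[...,1]>110)&(W[...,2]>100)&(W[...,0]>440)&(W[...,0]<520)&(abs(W[...,1]+60)<80)
    print(n,m.sum(),np.nanpercentile(W[m],[2,50,90],axis=0).round(1))
E
```

```text
clock: 38.57
tcp_pos: [463.0, -59.3, 58.7]
eef_rot: [[-0.005, 0.018, 1.0], [-0.001, 1.0, -0.018], [-1.0, -0.001, -0.005]]
contact_force: [-3.3, -7.0, -1.6]
grip_width: 10.1
clock: 38.9
tcp_pos: [462.9, -59.3, 55.0]
eef_rot: [[-0.006, 0.018, 1.0], [-0.001, 1.0, -0.018], [-1.0, -0.001, -0.006]]
contact_force: [-3.9, -6.8, -1.2]
grip_width: 10.1
wrist 17925 [[458.7 -81.3 121.7]
 [467.3  -5.1 125.3]
 [499.6   8.6 126.5]]
scene 251 [[ 459.5 -125.8  115. ]
 [ 469.5  -14.3  122.8]
 [ 500.9    9.6  126.1]]
```

```bash
python3 -m inch '[0.2,0,0,0,0,0,0.5, 0.4,0,0,0,0,0,0.5, 0.5,0,0,0,0,0,0.5, 0.5,0,0,0,0,0,0.5, 0.5,0,0,0,0,0,0.5]'
python3 - <<'E'
from h import *
p,d,s,W=snap("wrist"); hsv=cv2.cvtColor(p,cv2.COLOR_RGB2HSV)
m=(hsv[...,0]>104)&(hsv[...,0]<122)&(hsv[...,1]>110)&(W[...,2]>100)&(W[...,0]>440)&(W[...,0]<520)&(abs(W[...,1]+60)<80)
print(m.sum(),np.nanpercentile(W[m],[2,50,90],axis=0).round(1))
E
```

```text
clock: 39.42
tcp_pos: [462.9, -59.4, 51.8]
eef_rot: [[-0.005, 0.017, 1.0], [-0.001, 1.0, -0.017], [-1.0, -0.002, -0.005]]
contact_force: [-7.7, -5.1, 12.6]
grip_width: 10.3
18017 [[458.6 -81.3 118.9]
 [467.3  -5.3 122.4]
 [499.8   8.6 123.6]]
```

```bash
python3 -m inch '[0,0,0,0,0,0,3.8, 0,0,0,0,0,0,3.8, 0,0,0,0,0,0,3.8, 0,0,0,0,0,0,3.8, 0,0,0,0,0,0,3.8, -2,0,0,0,0,0,3.8, -5,0,0,0,0,0,3.8, -9,0,0,0,0,0,3.8, -13,0,0,0,0,0,3.8, -17,0,0,0,0,0,3.8, -21,0,0,0,0,0,3.8, -24.8,0,0,0,0,0,3.8]'
python3 -m inch '[0,-3,2.5,0,0,0,0, 0,-6,5,0,0,0,0, 0,-9,7.5,0,0,0,0, 0,-12,10,0,0,0,0, 0,-14,10.5,0,0,0,0, 0,-14,10.5,0,0,0,0, 0,-14,10.5,0,0,0,0]'
python3 - <<'E'
from h import *
p,d,s,W=snap("wrist","w16"); print(s["tcp_pos"],s["eef_rot"][:2,1])
hsv=cv2.cvtColor(p,cv2.COLOR_RGB2HSV)
G=(hsv[...,0]>45)&(hsv[...,0]<85)&(hsv[...,1]>90)&(W[...,2]>75)&(W[...,2]<115)&(W[...,1]<-190)
k,l,st,ce=cv2.connectedComponentsWithStats(G.astype(np.uint8))
for i in range(1,k):
    if st[i,4]>40:
        q=W[l==i]; print(ce[i].round(),st[i,4],cv2.minEnclosingCircle(q[:,:2].astype(np.float32)),np.nanpercentile(q[:,2],[5,50,95]))
for n in("wrist","scene"):
    if n=="scene": p,d,s,W=snap(n); hsv=cv2.cvtColor(p,cv2.COLOR_RGB2HSV)
    m=(hsv[...,0]>104)&(hsv[...,0]<122)&(hsv[...,1]>110)&(W[...,2]>100)&(W[...,0]>440)&(W[...,0]<520)&(abs(W[...,1]+60)<80)
    print(n,m.sum(),np.nanpercentile(W[m],[2,50,90],axis=0).round(1) if m.any() else "")
E
```

```text
clock: 40.47
tcp_pos: [465.7, -58.3, 301.8]
eef_rot: [[0.001, 0.018, 1.0], [0.0, 1.0, -0.018], [-1.0, 0.0, 0.001]]
contact_force: [1.6, 0.2, -0.6]
grip_width: 38.0
clock: 41.05
tcp_pos: [568.4, -201.2, 298.2]
eef_rot: [[-0.002, 0.02, 1.0], [0.002, 1.0, -0.02], [-1.0, 0.002, -0.002]]
contact_force: [-0.2, 0.3, 0.6]
grip_width: 0.1
[ 568.37084263 -201.2210314   298.2411107 ] [0.02022013 0.99979417]
[552. 259.] 74 ((814.0703735351562, -276.1483154296875), 17.950225830078125) [75.20977536 75.85592037 77.48327665]
[303. 275.] 600 ((549.4569091796875, -279.9821472167969), 16.140199661254883) [100.70665752 106.96650142 108.24907462]
[544. 312.] 71 ((813.99365234375, -338.31585693359375), 19.619630813598633) [75.03734321 75.75598625 77.10664771]
wrist 2485 [[ 458.2 -129.4  117.3]
 [ 466.5  -96.2  122.3]
 [ 493.   -46.9  123.7]]
scene 362 [[ 459.3 -126.1  112.9]
 [ 469.1  -48.3  120. ]
 [ 497.2    9.3  123. ]]
```

View pics/w16.png

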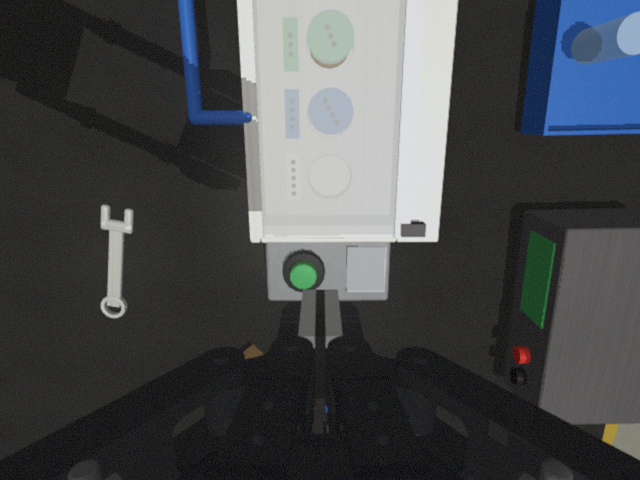

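The flap is shut. The green button is at (303,275), which puts it at (549.5, -280) with its top near z 107 mm. Now I'll move over it.

```bash
python3 -m inch '[0,-4,-0.9,0,0,0,0, 0,-8,-1.75,0,0,0,0, 0,-8,-1.75,0,0,0,0, 4,-8,-1.75,0,0,0,0, 8,-8,-1.75,0,0,0,0, 12,-8,-1.75,0,0,0,0, 16,-8,-1.75,0,0,0,0, 20,-8,-1.75,0,0,0,0, 20.5,-8,-1.75,0,0,0,0, 20.5,-8,-1.75,0,0,0,0, 20.5,-8,-1.75,0,0,0,0]'
python3 - <<'E'
from h import *
for n in("wrist","scene"):
    p,d,s,W=snap(n); hsv=cv2.cvtColor(p,cv2.COLOR_RGB2HSV)
    G=(hsv[...,0]>45)&(hsv[...,0]<85)&(hsv[...,1]>90)&(W[...,2]>104)&(W[...,2]<112)&(abs(W[...,1]+280)<40)&(abs(W[...,0]-550)<40)
    print(n,s["tcp_pos"].round(1),s["contact_force"].round(1),G.sum(),np.nanmedian(W[G],axis=0),cv2.minEnclosingCircle(W[G][:,:2].astype(np.float32)) if G.any() else "")
E
```

```text
clock: 42.07
tcp_pos: [550.5, -280.2, 96.7]
eef_rot: [[0.003, 0.018, 1.0], [-0.001, 1.0, -0.018], [-1.0, -0.001, 0.003]]
contact_force: [0.9, -0.3, 0.3]
grip_width: -0.1
wrist [ 550.5 -280.2   96.7] [ 0.9 -0.3  0.3] 1942 [ 549.49259709 -274.26657451  107.09019421] ((549.72119140625, -277.703857421875), 13.87326717376709)
scene [ 551.3 -280.9   97.7] [0.5 0.1 0. ] 40 [ 550.75983724 -276.4937879   105.89934797] ((549.7413330078125, -276.9892578125), 14.852890968322754)
```

```bash
python3 -m inch '[0,0.3,-0.1,0,0,0,0, 1.2,0.3,-0.1,0,0,0,0, 2.4,0.3,-0.1,0,0,0,0, 2.8,0.3,-0.1,0,0,0,0, 2.8,0.3,-0.1,0,0,0,0]'
python3 -m inch '[0.15,0,0,0,0,0,0, 0.3,0,0,0,0,0,0, 0.3,0,0,0,0,0,0]'
python3 -m inch '[0.15,0,0,0,0,0,0, 0.3,0,0,0,0,0,0, 0.3,0,0,0,0,0,0]'

```

```text
clock: 42.58
tcp_pos: [548.8, -277.2, 67.5]
eef_rot: [[0.001, 0.019, 1.0], [-0.0, 1.0, -0.019], [-1.0, -0.0, 0.001]]
contact_force: [0.0, 0.9, 3.1]
grip_width: 0.1
clock: 42.83
tcp_pos: [548.8, -277.3, 64.6]
eef_rot: [[0.001, 0.019, 1.0], [-0.0, 1.0, -0.019], [-1.0, -0.0, 0.001]]
contact_force: [-0.4, 1.4, 4.4]
grip_width: 0.2
clock: 43.08
tcp_pos: [549.0, -277.3, 64.1]
eef_rot: [[0.002, 0.019, 1.0], [-0.001, 1.0, -0.019], [-1.0, -0.001, 0.002]]
contact_force: [-4.3, 3.7, 18.6]
grip_width: 0.1
```

The press bottomed out at 18.6 N. I'll retreat and check.

```bash
python3 -m inch '[-2,0,0,0,0,0,0, -5,0,0,0,0,0,0, -9,0,0,0,0,0,0, -13,0,0,0,0,0,0, -17,0,0,0,0,0,0, -21,0,0,0,0,0,0, -25,3,0,0,0,0,0, -25,7,0,0,0,0,0, -25,11,0,0,0,0,0, -25,15,0,0,0,0,0, -25,15,0,0,0,0,0, -25,15,0,0,0,0,0]'
python3 - <<'E'
from h import *
p,d,s,W=snap("wrist"); hsv=cv2.cvtColor(p,cv2.COLOR_RGB2HSV)
G=(hsv[...,0]>45)&(hsv[...,0]<85)&(hsv[...,1]>90)&(W[...,2]>95)&(W[...,2]<112)&(abs(W[...,1]+280)<40)&(abs(W[...,0]-550)<40)
print(s["tcp_pos"],s["contact_force"],"button z",np.nanpercentile(W[G][:,2],[50,90]) if G.any() else None)
for n in("wrist","scene"):
    if n=="scene": p,d,s,W=snap(n,"s17"); hsv=cv2.cvtColor(p,cv2.COLOR_RGB2HSV)
    m=(hsv[...,0]>104)&(hsv[...,0]<122)&(hsv[...,1]>110)&(W[...,2]>100)&(W[...,0]>440)&(W[...,0]<520)&(abs(W[...,1]+60)<80)
    print(n,m.sum(),np.nanpercentile(W[m],[2,50,90],axis=0).round(1) if m.any() else "")
a=cv2.imread("pics/scene0.png"); b=cv2.imread("pics/s17.png"); cv2.imwrite("pics/c17.png",cv2.resize(b[110:460,110:530],(720,600)))
E
```

```text
clock: 44.08
tcp_pos: [551.1, -125.2, 311.0]
eef_rot: [[0.001, 0.015, 1.0], [-0.001, 1.0, -0.015], [-1.0, -0.001, 0.001]]
contact_force: [-0.4, -0.1, -0.4]
grip_width: -0.0
[ 551.12889106 -125.24837342  310.99889787] [-0.43443669 -0.06554209 -0.42333965] button z None
wrist 3448 [[ 458.2 -128.3  117.8]
 [ 467.7  -47.8  122.3]
 [ 499.3    6.   123.8]]
scene 356 [[ 459.3 -126.4  112.3]
 [ 469.1  -46.4  120.2]
 [ 496.8    9.8  123.4]]
```

View pics/c17.png

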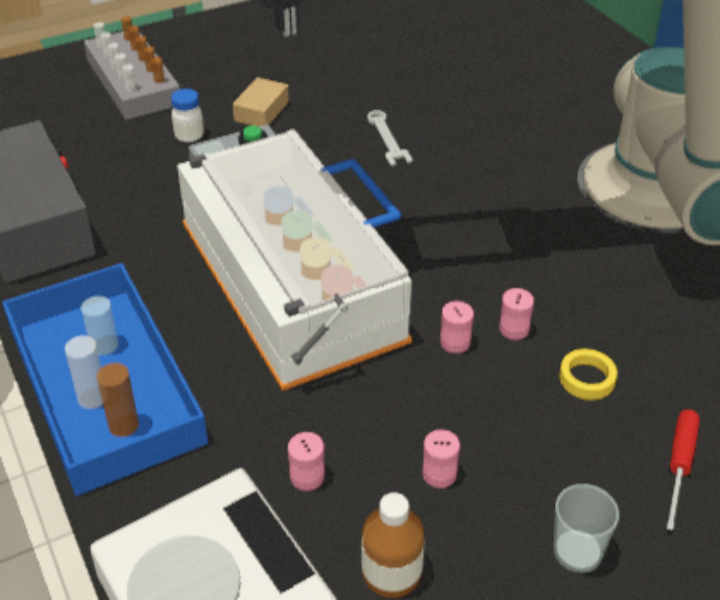

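```bash
python3 -c "
from cell import env; print(env.hand_in())"
```

```text
the job is handed in; nothing more can be done
None
```

The job is done and handed in at about 44 s of the 210 s; no verdict was reported.

**What I did**
- I opened the flap to its stop; the handle measured 304 mm high.
- I seated jars 1 (red), 2 (yellow), 3 (green) and 4 (blue) in that order. No jar 5 showed in any view. I left the four pink look-alikes alone.
- I eased the flap down by its handle at about 0.45 rad/s until it was fully shut.
- I then pressed the start button until it bottomed out at 18.6 N, and backed off.

**Last checks**
- **Jars:** before I closed the flap, each cap top measured 106.2–106.3 mm (106 is seated), within about 1–2 mm of its pocket centre.
- **Flap:** the handle top was back at 122 mm, the same as at the start.
- **Bench:** by eye, the last picture shows the jars under the shut flap and the other objects where they were.
- **Contact:** the tool force was about 0.5 N, with the arm clear of everything.

**Disagreements and misses**
- **Fingertips:** both cameras showed them about 40 mm short of the stated TCP. My first grip on the handle therefore closed above the bar without moving it; I used the measured offset after that.
- **Button release:** my final height check came back empty because the button was out of the wrist camera's view. Its release rests on the arm having left it, not on a measurement.

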